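# Swap the spice jar behind the tall things

### The job

The red-lidded spice jar stands at the back of the wooden tidy, behind the wooden mill and the tall teal bottle. First stand the mill and the bottle aside on the blue mat, both of them; then take out the red-lidded jar and stand it in the middle of the round cork coaster; then put the yellow-lidded jar from the hob centrally on the white disc that the red one has left; and last put the mill and the bottle back, each exactly where it stood at first. Keep everything upright, let go of each thing where you put it, and leave the green-lidded jar as it stands.

Things in the scene. Friction and masses are not known exactly. Their poses are not given: they have to be found in the camera images.
- mill: Turned wooden mill, 58 mm diameter at the foot and 170 mm high, with a round wooden head (about 48 mm across, its middle 141 mm above the underside) and a small steel stud on top; about 0.18 kg. Starts on one of the two front (nearer the robot) discs of the tidy. Origin at the centre of its underside, z up.
- bottle: Teal bottle with blue screw cap, oval, 62 mm in its x by 71 mm in its y, 233 mm high, about 0.34 kg. The cap is a round 44 mm across, from 208 to 233 mm above the underside: the place to grasp it. Starts on the other front disc of the tidy, its narrow side roughly along the tidy's x. Origin at the centre of its underside, z up.
- red_jar: Clear spice jar with red lid, 44 mm diameter, 106 mm high, about 0.11 kg; its lid takes up the top 20 mm. Starts on one of the two back discs of the tidy. The jar is grasped round its body or lid; origin at the centre of its underside, z up.
- green_jar: Clear spice jar with green lid, 41 mm diameter, 108 mm high, on the other back disc of the tidy; it stays there. Origin at the centre of its underside, z up.
- yellow_jar: Clear spice jar with yellow lid, 45 mm diameter, 98 mm high, about 0.11 kg. Starts alone on the cold black glass hob, whose top is 5.5 mm above the worktop (z = 0). The jar is grasped round its body or lid; origin at the centre of its underside, z up.
- tidy: Fixed wooden board (the tidy) 154 mm in x, 166 mm in y, 12 mm thick, with four white discs on it and a thin steel rail (top at z = 51 mm) along its back edge, x = +71 mm. Origin: centre of its underside; +x to its back, +y to its left. Discs at x = -33 mm (front row) and +33 mm (back row), y = +40 and -40 mm; what stands on them is up to 5 mm off the middle.
- left_place: Left back white disc of the tidy, 60 mm diameter, 2 mm thick, fixed on the board: its top is 14 mm above the worktop. Origin at the centre of its underside.
- right_place: Right back white disc of the tidy, 60 mm diameter, 2 mm thick, fixed on the board: its top is 14 mm above the worktop. Origin at the centre of its underside.
- mat: Fixed flat blue mat on the worktop, 120 mm in x, 180 mm in y, 5 mm thick, the side area for the mill and the bottle. There is room for them side by side along y, 42 mm either side of the middle. Origin at the centre of its underside.
- coaster: Fixed round cork coaster on the worktop, 90 mm diameter, top 6 mm above the worktop. Origin at the centre of its underside. Behind it stands the fixed microwave, 285 mm high, its handle and knobs at world x = 0.53 m; over the back of the worktop hangs a wall cupboard, from x = 0.6 m and z = 0.45 m.
Things that resemble listed ones, but are neither listed nor needed, are in the scene too. There is more than one size of the red_jar; the job needs the larger.

How it is judged:
By the outcome, as a careful person would: the job done as asked, in the order asked, and still so for the second after the job is handed in, with the robot touching nothing.
It also fails if it takes over 141 s, if anything falls off the work surface, if the arm or the gripper's body presses on something with over 40 N, if the wrist force passes 120 N, or if a joint passes its speed limit or range.

### The arm

A 7-joint arm with a two-finger parallel gripper is mounted at the origin on a cart in front of the work surface, level with it; the furniture and walls round the work are solid. World frame = base frame: x ahead of the robot, y to its left, z up, the work surface at z = 0. Lengths are in m, angles in rad, forces in N, time in s.
With the tool pointing down it reaches from about 0.4 to 0.85 m from the base axis. Payload 10.4 kg.
Tool frame: the origin (TCP) lies on the centre line of the jaws, within the pads' length; the fingertips stand 25 mm ahead of it and the grasp point (between the pads) lies 6 mm ahead of it (bot.tip_reach is the distance from the TCP to the fingertips, in m); y points along the fingers, x is the direction in which the jaws open and shut, and the axes are right-handed (so a half turn about y gives the same grasp; the last joint's range is limited). The gripper opens to 87 mm and grips with 3 to 60 N. Pads are 19 mm wide; open, the fingers measure 117 mm over their backs; the gripper's body (75 mm by 190 mm) begins 51 mm behind the grasp point.
Start: joints at [1.161, 0.332, -0.065, 1.46, 0.022, 1.35, -0.088], TCP at [0.236, -0.579, 0.248] pointing down, gripper open.
Joint ranges: [-2.6, 2.6], [-0.5, 2.12], [-1.47, 1.34], [0.16, 2.42], [-1.27, 4.41], [0.06, 2.06], [-2.6, 2.6]. Speed limits (rad/s): [2.22, 2.22, 2.79, 2.79, 3.14, 3.14, 3.14].

### API

Orientations are given as a rotation vector (axis times angle).
In Python, from cell import bot gives the robot as it stands.
- The arm moves only by the shell command python3 -m handwheel 'ROWS'. ROWS is JSON, a list that holds one entry, the list of rows, each a list of 7 numbers: the shift along the tool's x, y, z in cm, then the turn, a rotation vector about the tool's x, y, z in rad, then the opening, from 0 (shut) to 1 (fully open). In form: [[[dx, dy, dz, ax, ay, az, claw], ...]]. A call has 1 to 8 rows; each row is the pose to reach, as a shift and turn from the pose commanded when the call began, along the tool's axes at that moment; what a row does not reach only later rows make up. A row lasts 1/8 s, in which the tool goes at most 62.5 mm and 10.7 degrees, less where a joint would pass 70% of its speed; a pose out of reach is approached as far as the arm can. A call with a gripper value outside its range is refused whole. The fingers move at their own pace and stop on an object; the grip force is fixed at half the most. Time passes only in rows, so rows that repeat a pose let the fingers close. It gives the time, the measured TCP pose, the force and the opening at its end, in the units of the state.
- bot.read_state(): the state, without advancing time (a new reading comes with each control period).
- bot.capture(name): name is "scene" or "top" or "wrist"; returns (picture, depth): 384x512x3 uint8, blue, green, red; 384x512 float32, m along the optical axis (not along the pixel's ray), 0 where there is no reading.
- bot.camera_params(name): a dict with "fov_y" (degrees; the focal length in pixels is half the picture's height over the tangent of half this angle, whatever the lens; pixels are square), "cx", "cy" (the principal point, pixels), "R" (3x3) and "t" (3): a world point X has camera coordinates R X + t. Camera axes: x right, y down, z forward; pixel columns grow to the right and rows downward; lengths in m; the calibration is good to about 2 mm. A picture is of the moment at which its call begins: read the wrist's pose just before it. camera_params takes no time and is no camera call; for the wrist camera it gives the pose at the moment of the call.
- bot.close_job(): hands the job in, once; it reports no verdict.
The state is a dict: "time_s": time; "q": joint angles; "joint_velocities": joint speeds; "joint_torque": joint torques, N m; "eef_pos": TCP position; "tool_rot": TCP orientation; "wrist_force": force on the tool from outside, world axes, zero at the start; "ft_torque": the same for the moment, N m; "finger_gap": finger opening in m.
Only numpy, scipy, OpenCV 4.12 (cv2) and the standard library are available. Lean on these libraries where they do the work, as an engineer would, in place of code of your own. Each camera call takes 0.05 s, during which the arm holds its last target. There are 200 camera calls.

## Working session

There is one attempt and no reset: what is moved stays moved. The work goes in short steps, Python scripts to look and compute and a shell command to move; the robot and the scene stay as the last step left them, time stands still between calls to the robot, and variables do not carry over. Pictures are saved under pics/ and viewed, about 12 in all and at most 16, crops included, and the job is handed in when it is done.

```bash
ls; mkdir -p pics; python3 - <<'E'
from cell import bot
import cv2,numpy as np
s=bot.read_state();print({k:np.round(v,3) for k,v in s.items()})
for n in("scene","top","wrist"):
    p=bot.camera_params(n);print(n,p)
    im,d=bot.capture(n);cv2.imwrite(f"pics/{n}0.png",im);np.save(f"pics/{n}0.npy",d)
E
```

```text
pics
{'time_s': np.float64(0.0), 'q': array([ 1.161,  0.333, -0.065,  1.461,  0.022,  1.35 , -0.089]), 'joint_velocities': array([ 0.002, -0.001,  0.001, -0.   ,  0.001, -0.001,  0.001]), 'joint_torque': array([ 0.0000e+00, -6.2324e+01,  2.5000e-02, -3.8990e+01, -6.1000e-02,
        4.0000e-02,  0.0000e+00]), 'eef_pos': array([ 0.236, -0.579,  0.247]), 'tool_rot': array([-1.367,  0.921, -0.919]), 'wrist_force': array([-0.562, -0.291,  0.175]), 'ft_torque': array([0.016, 0.036, 0.013]), 'finger_gap': np.float64(0.087)}
scene {'fov_y': 46.234393248244686, 'cx': 255.91729819785945, 'cy': 194.97433778371726, 'R': array([[-0.7451962 , -0.66682537, -0.00515225],
       [-0.48550895,  0.547834  , -0.68129213],
       [ 0.45712546, -0.50519484, -0.7319935 ]]), 't': array([0.31891713, 0.29298428, 0.99737579])}
top {'fov_y': 57.753326679607085, 'cx': 254.9910311011301, 'cy': 195.3241075165144, 'R': array([[-2.23794721e-02, -9.99737296e-01, -4.94966200e-03],
       [-9.78089498e-01,  2.29193287e-02, -2.06919402e-01],
       [ 2.06978486e-01,  2.10465433e-04, -9.78345472e-01]]), 't': array([-0.06375397,  0.5011792 ,  0.99665545])}
wrist {'fov_y': 64.64271176784294, 'cx': 255.6449473608239, 'cy': 192.2029596736685, 'R': array([[ 0.37722018, -0.926121  , -0.00219671],
       [-0.89539449, -0.36530879,  0.25459416],
       [-0.23658748, -0.09407114, -0.96704549]]), 't': array([-0.62351837, -0.03158492,  0.3892235 ])}
```

View pics/scene0.png

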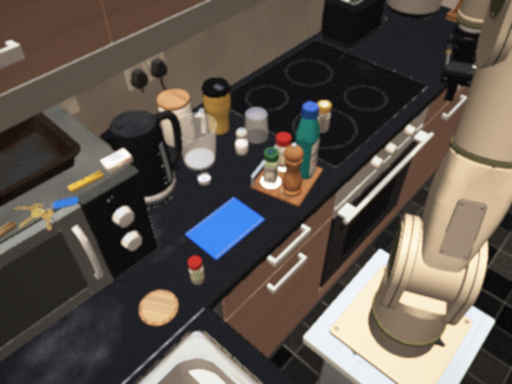

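View pics/top0.png

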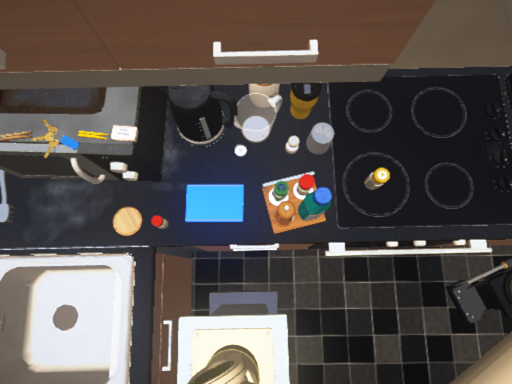

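The top view shows the tidy at about (295,203): mill (285,211) front left, bottle (316,203) front right, green lid (280,188) back left and red lid (306,183) back right. The mat is at (214,203), the coaster at (127,221) and the yellow jar on the hob at (378,177). There are two red-lidded jars. The one at (306,182) stands in the tidy; the one by the coaster at (160,221) looks smaller. I'll measure both and enlarge.

```bash
cat > h.py <<'E'
from cell import bot
import cv2,numpy as np
from scipy.spatial.transform import Rotation as Ro
def K(p): f=192/np.tan(np.radians(p['fov_y']/2)); return f
def ray(p,u,v):
    d=np.array([(u-p['cx'])/K(p),(v-p['cy'])/K(p),1.]); R=np.array(p['R']); return -R.T@p['t'], R.T@d
def plane(p,u,v,z):
    o,d=ray(p,u,v); return o+d*(z-o[2])/d[2]
def cloud(p,D):
    v,u=np.mgrid[:384,:512]; c=np.stack([(u-p['cx'])/K(p)*D,(v-p['cy'])/K(p)*D,D],-1)
    return (c-p['t'])@np.array(p['R'])
def proj(p,X):
    c=np.array(p['R'])@X+p['t']; return c[0]/c[2]*K(p)+p['cx'],c[1]/c[2]*K(p)+p['cy']
def blobs(hsv,lo,hi,amin=15):
    m=cv2.inRange(hsv,np.array(lo),np.array(hi)); n,l,s,c=cv2.connectedComponentsWithStats(m)
    return [(l==i,s[i],c[i]) for i in range(1,n) if s[i,4]>=amin]
E
python3 - <<'E'
from h import *
im=cv2.imread('pics/top0.png');D=np.load('pics/top0.npy');p=bot.camera_params('top');P=cloud(p,D)
hsv=cv2.cvtColor(im,cv2.COLOR_BGR2HSV)
for n,lo,hi in[('red',(0,190,90),(6,255,255)),('red2',(172,190,90),(180,255,255)),('yel',(18,130,150),(32,255,255)),('blue',(100,150,80),(120,255,255)),('green',(60,100,30),(85,255,255)),('teal',(86,100,30),(99,255,255)),('orange',(7,100,80),(17,255,255))]:
    for m,s,c in blobs(hsv,lo,hi):
        q=P[m];q=q[D[m]>0]
        if len(q): print(n,s,c.round(1),'med',np.median(q,0).round(3),'zmax',np.percentile(q[:,2],95).round(3))
crop=im[160:245,240:400];s=bot
big=cv2.resize(crop,None,fx=5,fy=5,interpolation=cv2.INTER_CUBIC)
sc=cv2.resize(cv2.imread('pics/scene0.png')[90:300,130:350],None,fx=2.7,fy=2.7)
cv2.imwrite('pics/c1.png',big);cv2.imwrite('pics/c2.png',sc)
E
```

```text
red [300 175  15  14 169] [306.8 181.4] med [ 0.523 -0.223  0.119] zmax 0.122
red [151 216  11  10  89] [156.3 220.4] med [0.427 0.213 0.077] zmax 0.079
yel [ 32 120  27  38 194] [ 48.4 138.1] med [0.603 0.42  0.286] zmax 0.288
yel [ 52 131   5   8  16] [ 53.5 134.4] med [0.613 0.41  0.286] zmax 0.289
yel [ 78 131  31   9 167] [ 92.1 134.6] med [0.607 0.312 0.293] zmax 0.296
yel [374 168  16  15 109] [381.1 175.1] med [ 0.54  -0.439  0.103] zmax 0.106
blue [ 61 136  18  13 142] [ 69.3 142.1] med [0.592 0.369 0.286] zmax 0.288
blue [ 184  183   61   40 2177] [214.4 202.2] med [0.491 0.054 0.004] zmax 0.007
blue [313 187  19  19 283] [322.  195.9] med [ 0.454 -0.239  0.245] zmax 0.248
green [275 181  13  14  95] [280.8 188.3] med [ 0.501 -0.149  0.121] zmax 0.124
teal [299 192  32  27 381] [311.3 206.4] med [ 0.439 -0.217  0.177] zmax 0.209
orange [    0     0   436    72 26259] [199.4  31.3] med [0.637 0.02  0.615] zmax 0.671
orange [258  83  14   3  31] [264.1  84. ] med [ 0.808 -0.104  0.152] zmax 0.456
orange [  1 132  31   9 150] [ 15.8 136.1] med [0.607 0.496 0.293] zmax 0.296
orange [ 262  178   64   56 1246] [287.3 211.6] med [ 0.433 -0.165  0.012] zmax 0.169
orange [312 183   5   8  23] [314.1 186.9] med [ 0.532 -0.262  0.008] zmax 0.014
orange [113 207  30  29 195] [128.  221.1] med [0.437 0.318 0.004] zmax 0.007
orange [487 239  25   6 129] [499.6 241.8] med [ 0.377 -1.17  -0.508] zmax -0.36
orange [278 244  35   6 158] [293.8 246.1] med [ 0.378 -0.242 -0.481] zmax -0.341
orange [439 244  15   2  22] [447.  244.7] med [ 0.377 -1.001 -0.657] zmax -0.578
orange [156 254  35  46 940] [174.4 276. ] med [ 0.263  0.264 -0.393] zmax -0.154
```

View pics/c1.png

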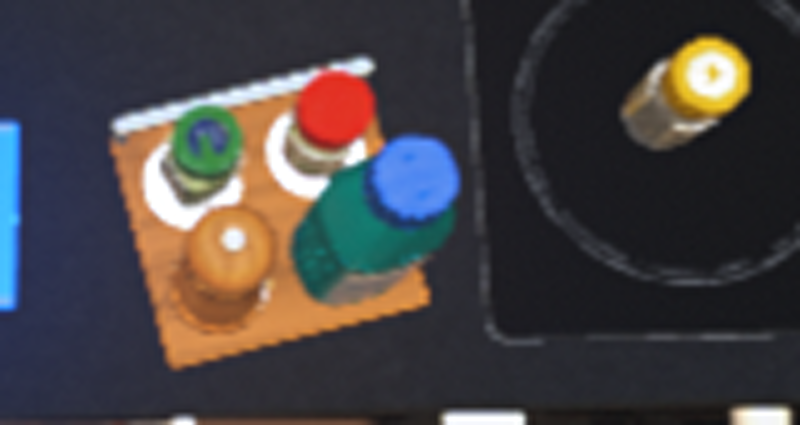

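View pics/c2.png

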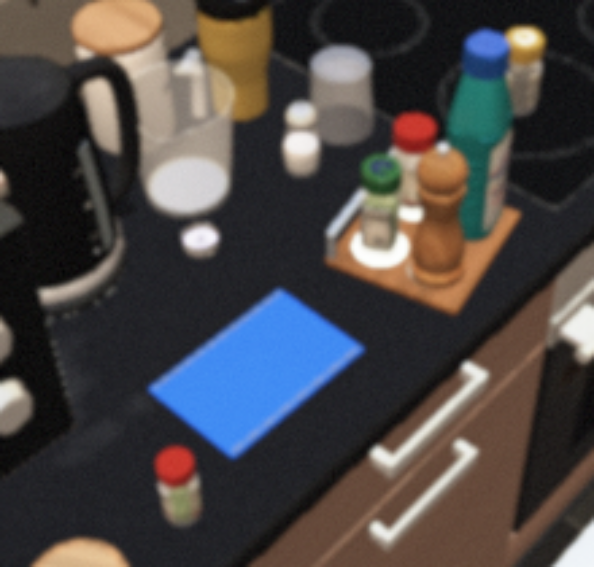

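```bash
cat > m.py <<'E'
from h import *
im=cv2.imread('pics/top0.png');D=np.load('pics/top0.npy');p=bot.camera_params('top');P=cloud(p,D)
hsv=cv2.cvtColor(im,cv2.COLOR_BGR2HSV)
def near(m,z): # mask edge pts cast on plane z -> circle
    c=max(cv2.findContours(m.astype(np.uint8),0,1)[0],key=cv2.contourArea)[:,0]
    q=np.array([plane(p,*uv,z)[:2] for uv in c],np.float32); (a,r)=cv2.minEnclosingCircle(q); return np.round(a,4),round(r,4)
for n,lo,hi,u,z in[('red',(0,170,60),(8,255,255),307,.120),('yel',(18,100,110),(34,255,255),381,.1035),('cap',(100,150,80),(120,255,255),322,.247),('green',(50,80,30),(88,255,255),281,.122),('decoy',(0,170,60),(8,255,255),156,.078)]:
    for m,s,c in blobs(hsv,lo,hi):
        if abs(c[0]-u)<6 and abs(c[1]-190)<35:
            mt=m&(abs(P[...,2]-z)<.007); q=P[mt]
            print(n,c.round(1),near(m,z),'top-only',near(mt,z),mt.sum(),'3D z',np.median(q[:,2]).round(4))
m=blobs(hsv,(100,150,80),(120,255,255),1500)[0][0]
c=max(cv2.findContours(m.astype(np.uint8),0,1)[0],key=cv2.contourArea)[:,0]
print('mat',cv2.minAreaRect(np.array([plane(p,*x,.005)[:2] for x in c],np.float32)))
brown=cv2.inRange(hsv,(5,90,70),(18,255,255))>0
b=brown&(abs(P[...,2]-.012)<.006)&(P[...,1]<-.05)&(P[...,1]>-.33)&(P[...,0]>.3)&(P[...,0]<.6)
vu=np.argwhere(b);q=np.array([plane(p,x[1],x[0],.012)[:2] for x in vu],np.float32)
print('tidy',cv2.minAreaRect(q),cv2.boxPoints(cv2.minAreaRect(q)).round(3).tolist())
b=(P[...,2]>.035)&(P[...,2]<.058)&(P[...,1]<-.08)&(P[...,1]>-.33)&(P[...,0]>.51)&(hsv[...,1]<60)&(P[...,0]<.6)
vu=np.argwhere(b);q=np.array([plane(p,x[1],x[0],.051)[:2] for x in vu],np.float32);print('rail',cv2.minAreaRect(q))
cork=cv2.inRange(hsv,(5,60,70),(25,255,255))>0
b=cork&(P[...,1]>.25)&(P[...,1]<.4)&(abs(P[...,2]-.006)<.006)&(P[...,0]>.37)&(P[...,0]<.5)
print('coaster',near(b,.006))
h=(P[...,2]>.13)&(P[...,2]<.19)&(abs(P[...,0]-.43)<.06)&(abs(P[...,1]+.165)<.05)&brown
print('mill pts',P[h].mean(0).round(4),h.sum(),P[h][:,2].max())
st=h|((P[...,2]>.15)&(hsv[...,1]<70)&(abs(P[...,0]-.44)<.03)&(abs(P[...,1]+.165)<.03))
print('head circ@.155',near(h,.155)); print('stud',[ (x[2].round(1),plane(p,*x[2],.183).round(4)) for x in blobs(cv2.merge([hsv[...,1],hsv[...,2],hsv[...,0]]),(0,190,0),(110,255,180),2) if abs(x[2][0]-286)<8 and abs(x[2][1]-208)<8])
k=(P[...,2]>.05)&(P[...,1]>-.1)&(P[...,1]<.2)&(P[...,0]>.4)&(P[...,0]<.75)&(P[...,2]<.4);print('kettle minx',np.percentile(P[k][:,0],[0,1,5]))
k=(P[...,2]>.05)&(P[...,1]>.25)&(P[...,1]<.45)&(P[...,0]>.4)&(P[...,0]<.75);print('mw minx',np.percentile(P[k][:,0],[0,1,5]))
s=bot.read_state();print(Ro.from_rotvec(s['tool_rot']).as_matrix().round(3),s['eef_pos'])
E
python3 m.py
```

```text
red [306.6 181.5] (array([ 0.5217, -0.2226]), 0.0229) top-only (array([ 0.5223, -0.2216]), 0.0218) 167 3D z 0.1194
yel [380.2 175.8] (array([ 0.5386, -0.4402]), 0.0269) top-only (array([ 0.5399, -0.4407]), 0.0233) 116 3D z 0.1026
cap [322.  195.9] (array([ 0.4539, -0.2383]), 0.0247) top-only (array([ 0.4553, -0.238 ]), 0.0212) 225 3D z 0.2458
green [280.7 188.1] (array([ 0.5053, -0.1488]), 0.0203) top-only (array([ 0.5058, -0.1477]), 0.0203) 112 3D z 0.1212
decoy [156.6 220.6] (array([0.4253, 0.2116]), 0.0164) top-only (array([0.4258, 0.2123]), 0.0157) 90 3D z 0.0765
mat ((0.4903101921081543, 0.05305325612425804), (0.18643416464328766, 0.12467356771230698), 88.67999267578125)
tidy ((0.47883284091949463, -0.19200533628463745), (0.15075376629829407, 0.1643206626176834), 12.963480949401855) [[0.3869999945163727, -0.1289999932050705], [0.42399999499320984, -0.289000004529953], [0.5709999799728394, -0.2549999952316284], [0.5339999794960022, -0.0949999988079071]]
rail ((0.5299468040466309, -0.17981645464897156), (0.048452407121658325, 0.16205990314483643), 12.764471054077148)
coaster (array([0.4383, 0.3243]), 0.0471)
mill pts [ 0.4337 -0.1548  0.1633] 252 0.17950620182891822
head circ@.155 (array([ 0.4361, -0.1552]), 0.0256)
stud [(array([286.2, 207.2]), array([ 0.4382, -0.1561,  0.183 ]))]
kettle minx [0.41629916 0.67437066 0.68023727]
mw minx [0.53023345 0.54126117 0.56088748]
[[ 0.377 -0.     0.926]
 [-0.926  0.001  0.377]
 [-0.001 -1.    -0.   ]] [ 0.23567032 -0.57857065  0.24693527]
```

```bash
python3 - <<'E'
from h import *
for n in('top','scene'):
    D=np.load(f'pics/{n}0.npy');p=bot.camera_params(n);P=cloud(p,D)
    X=P.reshape(-1,3);X=X[(D.ravel()>0)&(np.hypot(X[:,0]-.236,X[:,1]+.579)<.14)]
    e=X-[.236,-.579,.247]
    for lo,hi in((-.03,.03),(.03,.06),(.06,.1),(.1,.16),(.16,.25)):
        k=e[(e[:,2]>lo)&(e[:,2]<hi)]
        if len(k)>5:
            a=k[:,0]*.377-k[:,1]*.926;b=k[:,0]*.926+k[:,1]*.377
            print(n,lo,hi,len(k),'jaw',np.percentile(a,[2,98]).round(3),'perp',np.percentile(b,[2,98]).round(3))
E
```

```text
top -0.03 0.03 33 jaw [0.041 0.055] perp [-0.001  0.01 ]
top 0.03 0.06 191 jaw [-0.09   0.069] perp [-0.033  0.037]
top 0.06 0.1 1362 jaw [-0.097  0.053] perp [-0.035  0.036]
top 0.1 0.16 968 jaw [-0.053 -0.011] perp [-0.032  0.036]
top 0.16 0.25 38 jaw [-0.044 -0.027] perp [0.006 0.033]
scene -0.03 0.03 153 jaw [-0.062 -0.048] perp [-0.011  0.011]
scene 0.03 0.06 196 jaw [-0.091  0.05 ] perp [-0.033  0.037]
scene 0.06 0.1 788 jaw [-0.097  0.077] perp [-0.03   0.037]
scene 0.1 0.16 689 jaw [-0.054 -0.003] perp [-0.02   0.036]
scene 0.16 0.25 795 jaw [-0.044 -0.007] perp [-0.014  0.04 ]
```

```bash
python3 -m handwheel '[[[0,-4,0,0,0.15,0,1],[0,-8,0,0,0.3,0,1]]]'; python3 -c "
from h import *
s=bot.read_state();print(s['time_s'],s['q'].round(3),Ro.from_rotvec(s['tool_rot']).as_matrix().round(3)[:,0],s['eef_pos'])"
```

```text
time_s: 0.4
eef_pos: [0.2356, -0.5785, 0.328]
tool_rot: [-1.246, 1.15, -1.148]
wrist_force: [-0.1, -0.3, 0.3]
finger_gap: 0.0868
0.4 [ 1.126  0.305 -0.02   1.329  0.006  1.509 -0.382] [ 0.082 -0.997 -0.001] [ 0.23560736 -0.57853185  0.3280124 ]
```

View pics/wrist0.png

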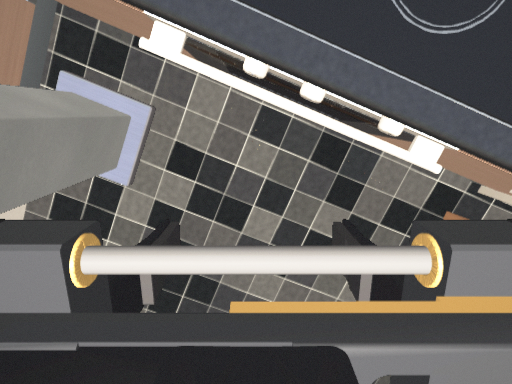

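The wrist view shows the jaw bar and the floor, and the body's long side lies along the jaws. Tool y points down along the fingers. Plan: work at yaw about +13° (jaws along the tidy's x) and turn only at the coaster.

```bash
cat > go.py <<'E'
import sys
from h import *
def go(x,y,z,yaw):
    s=bot.read_state();R=Ro.from_rotvec(s['tool_rot'])
    a=np.radians(yaw);X=np.array([np.cos(a),np.sin(a),0]);Y=np.array([0,0,-1.])
    T=Ro.from_matrix(np.stack([X,Y,np.cross(X,Y)],1))
    d=R.inv().apply(np.array([x,y,z])-s['eef_pos'])*100
    print('t',round(s['time_s'],2),'eef',s['eef_pos'].round(4),'gap',round(s['finger_gap'],4),'q',s['q'].round(2),'F',s['wrist_force'].round(1))
    print('ROW',d.round(2),(R.inv()*T).as_rotvec().round(3))
if __name__=='__main__': go(*map(float,sys.argv[1:5]))
E
python3 go.py .455 -.238 .33 13
```

```text
t 0.4 eef [ 0.2356 -0.5785  0.328 ] gap 0.0868 q [ 1.13  0.3  -0.02  1.33  0.01  1.51 -0.38] F [-0.1 -0.3  0.3]
ROW [-32.15  -0.17  24.65] [-1.000e-03 -1.716e+00 -1.000e-03]
```

```bash
R='';  python3 -m handwheel '[[[-32.15,-0.2,24.65,0,-1.716,0,1],[-32.15,-0.2,24.65,0,-1.716,0,1],[-32.15,-0.2,24.65,0,-1.716,0,1],[-32.15,-0.2,24.65,0,-1.716,0,1],[-32.15,-0.2,24.65,0,-1.716,0,1],[-32.15,-0.2,24.65,0,-1.716,0,1],[-32.15,-0.2,24.65,0,-1.716,0,1],[-32.15,-0.2,24.65,0,-1.716,0,1]]]'; python3 go.py .455 -.238 .33 13
```

```text
time_s: 1.4
eef_pos: [0.4549, -0.2342, 0.3295]
tool_rot: [-1.57, -0.022, 0.021]
wrist_force: [-0.3, -0.9, 0.2]
finger_gap: 0.0872
t 1.4 eef [ 0.4549 -0.2342  0.3295] gap 0.0872 q [ 0.79  0.07 -0.42  1.6   0.03  1.47  0.39] F [-0.3 -0.9  0.2]
ROW [ 0.   -0.05 -0.38] [-0.  -0.2  0. ]
```

```bash
python3 -m handwheel '[[[0,0,0,0,-0.22,0,1],[0,0,0,0,-0.22,0,1],[0,0,0,0,-0.22,0,1]]]'; python3 go.py .455 -.238 .33 13; python3 - <<'E'
from h import *
for n in ('wrist','scene'):
    p=bot.camera_params(n);im,D=bot.capture(n);np.savez(f'pics/{n}1.npz',im=im,D=D,**p);cv2.imwrite(f'pics/{n}1.png',im)
    print(n,proj(p,np.array([.455,-.238,.247])),proj(p,np.array([.522,-.222,.12])),proj(p,np.array([.438,-.156,.183])))
E
```

```text
time_s: 1.78
eef_pos: [0.4534, -0.2373, 0.3295]
tool_rot: [-1.563, -0.182, 0.183]
wrist_force: [0.3, 0.4, -0.0]
finger_gap: 0.0866
t 1.77 eef [ 0.4534 -0.2373  0.3295] gap 0.0866 q [ 0.8   0.07 -0.43  1.6   0.03  1.47  0.6 ] F [ 0.3  0.4 -0. ]
ROW [ 0.14 -0.05 -0.11] [-0.     0.006 -0.   ]
wrist (np.float64(258.712295041311), np.float64(209.4655667502847)) (np.float64(316.97761445025657), np.float64(175.581334720792)) (np.float64(260.89364412846413), np.float64(97.68197436378932))
scene (np.float64(309.85296952038215), np.float64(105.95447241819068)) (np.float64(283.51803876919666), np.float64(136.51028644303)) (np.float64(293.5545708910586), np.float64(143.8715011762647))
```

View pics/wrist1.png

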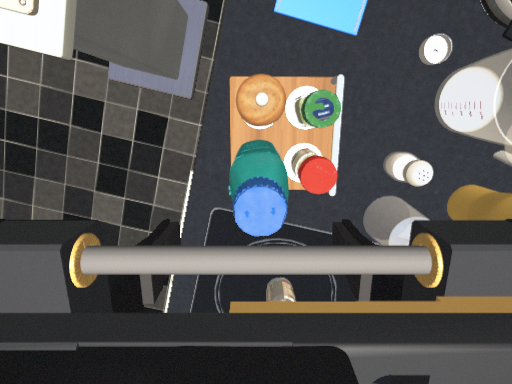

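The wrist view shows the cap at about (260,208), stud (262,99), red lid (318,175) and green lid (321,108), all close to the predictions from the top view. I'll refine from here.

```bash
cat > wr.py <<'E'
from h import *
def circ(p,m,z):
    c=max(cv2.findContours(m.astype(np.uint8),0,1)[0],key=cv2.contourArea)[:,0]
    q=np.array([plane(p,*uv,z)[:2] for uv in c],np.float32); a,r=cv2.minEnclosingCircle(q); return np.round(a,4),round(r,4)
E
python3 - <<'E'
from wr import *
p=np.load('pics/wrist1.npz');im=p['im'];D=p['D'];P=cloud(p,D);hsv=cv2.cvtColor(im,cv2.COLOR_BGR2HSV)
B=((hsv[...,0]>103)&(hsv[...,0]<120)&(hsv[...,1]>120)&(hsv[...,2]>100)&(abs(P[...,2]-.247)<.004));print('cap',circ(p,B,.247))
M=(((hsv[...,0]<5)|(hsv[...,0]>175))&(hsv[...,1]>150)&(abs(P[...,2]-.12)<.005));print('red',circ(p,M,.12))
n=(abs(P[...,2]-.155)<.03)&(np.hypot(P[...,0]-.437,P[...,1]+.156)<.035);print('head',circ(p,n,.155))
s=n&(hsv[...,1]<70)&(hsv[...,2]>150);ys,xs=np.nonzero(s);print('stud',len(xs),xs.mean(),ys.mean(),plane(p,xs.mean(),ys.mean(),.183))
n=(abs(P[...,2]-.120)<.005)&(np.hypot(P[...,0]-.505,P[...,1]+.148)<.035);print('green',circ(p,n,.122))
E
```

```text
cap (array([ 0.4557, -0.2392]), 0.0208)
red (array([ 0.5232, -0.2219]), 0.0217)
head (array([ 0.4385, -0.1575]), 0.0248)
stud 159 262.1006289308176 102.01886792452831 [ 0.4399184  -0.15935137  0.183     ]
green (array([ 0.5056, -0.1493]), 0.0205)
```

```bash
python3 go.py .4556 -.2388 .246 13
```

```text
t 1.88 eef [ 0.4534 -0.2372  0.3295] gap 0.0873 q [ 0.8   0.07 -0.43  1.6   0.03  1.47  0.6 ] F [0.2 0.3 0.5]
ROW [ 0.17  8.35 -0.2 ] [ 0.     0.006 -0.   ]
```

```bash
python3 -m handwheel '[[[0.17,3,-0.2,0,0,0,1],[0.17,6,-0.2,0,0,0,1],[0.17,8.3,-0.2,0,0,0,1],[0.17,8.3,-0.2,0,0,0,1],[0.17,8.3,-0.2,0,0,0,1]]]'; python3 go.py .4556 -.2388 .246 13
```

```text
time_s: 2.5
eef_pos: [0.456, -0.2389, 0.2476]
tool_rot: [-1.564, -0.185, 0.184]
wrist_force: [0.6, -0.4, 1.1]
finger_gap: 0.0869
t 2.5 eef [ 0.456  -0.2389  0.2476] gap 0.0869 q [ 0.79  0.12 -0.43  1.73  0.05  1.3   0.59] F [ 0.6 -0.4  1.1]
ROW [-0.04  0.16  0.02] [0.001 0.008 0.001]
```

```bash
python3 -m handwheel '[[[0,0,0,0,0,0,0],[0,0,0,0,0,0,0],[0,0,0,0,0,0,0],[0,0,0,0,0,0,0],[0,0,0,0,0,0,0]]]'; python3 -m handwheel '[[[0,-1,0,0,0,0,0],[0,-3,0,0,0,0,0],[0,-3,0,0,0,0,0]]]'; python3 go.py .456 -.2389 .436 13
```

```text
time_s: 3.12
eef_pos: [0.4556, -0.2387, 0.2466]
tool_rot: [-1.563, -0.185, 0.185]
wrist_force: [0.4, -0.0, 0.9]
finger_gap: 0.0452
time_s: 3.5
eef_pos: [0.4562, -0.239, 0.278]
tool_rot: [-1.564, -0.187, 0.184]
wrist_force: [-0.0, -0.7, -4.2]
finger_gap: 0.0432
t 3.5 eef [ 0.4562 -0.239   0.278 ] gap 0.0432 q [ 0.8   0.1  -0.43  1.68  0.04  1.37  0.6 ] F [-0.  -0.7 -4.2]
ROW [ 1.00e-02 -1.58e+01 -2.00e-02] [0.002 0.009 0.002]
```

```bash
python3 -m handwheel '[[[0,-4,0,0,0,0,0],[0,-8,0,0,0,0,0],[0,-12,0,0,0,0,0],[0,-16,0,0,0,0,0],[0,-16,0,0,0,0,0]]]'; python3 -m handwheel '[[[1.8,0,4.7,0,0,0,0],[3.6,0,9.4,0,0,0,0],[5.4,0,14.1,0,0,0,0],[7.2,0,18.8,0,0,0,0],[8.2,0,21.5,0,0,0,0],[8.9,0,23.5,0,0,0,0],[8.9,0,23.5,0,0,0,0],[8.9,0,23.5,0,0,0,0]]]'; python3 go.py .490 .010 .24 13
```

```text
time_s: 4.12
eef_pos: [0.4564, -0.2388, 0.4386]
tool_rot: [-1.565, -0.188, 0.183]
wrist_force: [0.2, 0.2, -3.6]
finger_gap: 0.0429
time_s: 5.12
eef_pos: [0.487, 0.0095, 0.4355]
tool_rot: [-1.563, -0.183, 0.186]
wrist_force: [-0.1, -1.2, -3.1]
finger_gap: 0.0428
t 5.12 eef [0.487  0.0095 0.4355] gap 0.0428 q [ 0.53  0.03 -0.66  1.43  0.02  1.69  0.11] F [-0.1 -1.2 -3.1]
ROW [ 0.33 19.55 -0.02] [-0.     0.008 -0.001]
```

```bash
python3 -m handwheel '[[[0.3,5,0,0,0,0,0],[0.3,10,0,0,0,0,0],[0.3,15,0,0,0,0,0],[0.3,18,0,0,0,0,0],[0.3,19,0,0,0,0,0],[0.3,19.6,0,0,0,0,0],[0.3,19.6,0,0,0,0,0]]]'; python3 go.py .490 .010 .2376 13
```

```text
time_s: 6.0
eef_pos: [0.4905, 0.011, 0.2413]
tool_rot: [-1.563, -0.186, 0.184]
wrist_force: [-0.1, 0.7, -2.7]
finger_gap: 0.0431
t 6.0 eef [0.4905 0.011  0.2413] gap 0.0431 q [ 0.53  0.08 -0.67  1.79  0.05  1.29  0.08] F [-0.1  0.7 -2.7]
ROW [-0.07  0.37 -0.09] [0.    0.009 0.001]
```

```bash
python3 -m handwheel '[[[0,0.2,0,0,0,0,0],[0,0.3,0,0,0,0,0],[0,0.3,0,0,0,0,0]]]'; python3 go.py .490 .010 .2376 13
```

```text
time_s: 6.38
eef_pos: [0.4907, 0.0112, 0.2386]
tool_rot: [-1.564, -0.187, 0.184]
wrist_force: [-0.1, -1.2, 5.6]
finger_gap: 0.0426
t 6.38 eef [0.4907 0.0112 0.2386] gap 0.0426 q [ 0.53  0.09 -0.67  1.79  0.06  1.28  0.08] F [-0.1 -1.2  5.6]
ROW [-0.1  0.1 -0.1] [0.001 0.009 0.002]
```

```bash
python3 -m handwheel '[[[0,0,0,0,0,0,1],[0,0,0,0,0,0,1],[0,0,0,0,0,0,1],[0,0,0,0,0,0,1],[0,-3,0,0,0,0,1],[0,-7,0,0,0,0,1],[0,-10,0,0,0,0,1],[0,-10,0,0,0,0,1]]]' ; python3 -m handwheel '[[[-2.2,0,-4,0,0,0,1],[-4.4,0,-8,0,0,0,1],[-6.6,0,-11.5,0,0,0,1],[-8.8,0,-15.2,0,0,0,1],[-8.8,0,-15.2,0,0,0,1],[-8.8,0,-15.2,0,0,0,1]]]'; python3 go.py .4388 -.157 .161 13; python3 - <<'E'
from wr import *
p=bot.camera_params('wrist');im,D=bot.capture('wrist');cv2.imwrite('pics/wrist2.png',im)
P=cloud(p,D);hsv=cv2.cvtColor(im,cv2.COLOR_BGR2HSV)
n=(abs(P[...,2]-.155)<.03)&(np.hypot(P[...,0]-.437,P[...,1]+.156)<.035);print('head',circ(p,n,.155))
s=n&(hsv[...,1]<70)&(hsv[...,2]>150);ys,xs=np.nonzero(s);print('stud',len(xs),xs.mean(),ys.mean(),plane(p,xs.mean(),ys.mean(),.183))
p=bot.camera_params('scene');im,D=bot.capture('scene');cv2.imwrite('pics/scene2.png',im)
E
```

```text
time_s: 7.38
eef_pos: [0.491, 0.0115, 0.3396]
tool_rot: [-1.564, -0.188, 0.182]
wrist_force: [-0.1, 0.5, -1.5]
finger_gap: 0.0869
time_s: 8.12
eef_pos: [0.4401, -0.1564, 0.3369]
tool_rot: [-1.562, -0.185, 0.186]
wrist_force: [0.2, 0.3, -0.9]
finger_gap: 0.0871
t 8.12 eef [ 0.4401 -0.1564  0.3369] gap 0.0871 q [ 0.73 -0.03 -0.47  1.69 -0.01  1.48  0.5 ] F [ 0.2  0.3 -0.9]
ROW [-0.13 17.59 -0.04] [-0.001  0.009 -0.001]
head (array([ 0.4383, -0.1558]), 0.026)
stud 136 255.10294117647058 187.35294117647058 [ 0.43892409 -0.15807256  0.183     ]
```

View pics/scene2.png

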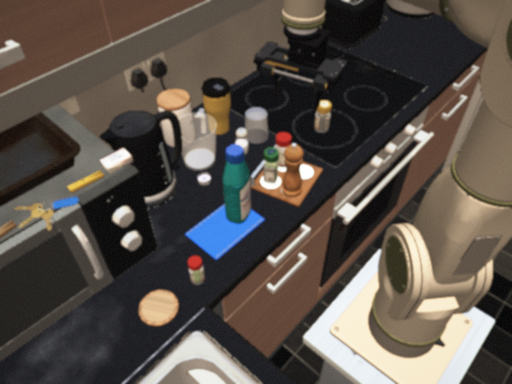

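The scene view shows the bottle standing on the mat at (237,185); the tidy still holds the mill, green jar and red jar.

```bash
python3 -m handwheel '[[[-0.15,5,-0.05,0,0,0,1],[-0.15,10,-0.05,0,0,0,1],[-0.15,14,-0.05,0,0,0,1],[-0.15,16.5,-0.05,0,0,0,1],[-0.15,17.5,-0.05,0,0,0,1],[-0.15,17.5,-0.05,0,0,0,1]]]'; python3 go.py .4387 -.157 .161 13
```

```text
time_s: 8.98
eef_pos: [0.439, -0.1574, 0.1627]
tool_rot: [-1.563, -0.186, 0.186]
wrist_force: [-0.4, -0.8, 0.1]
finger_gap: 0.0871
t 8.97 eef [ 0.439  -0.1574  0.1627] gap 0.0871 q [ 0.72  0.08 -0.49  1.95  0.04  1.12  0.45] F [-0.4 -0.8  0.1]
ROW [-0.02  0.17  0.05] [-0.    0.01 -0.  ]
```

```bash
python3 -m handwheel '[[[0,0,0,0,0,0,0],[0,0,0,0,0,0,0],[0,0,0,0,0,0,0],[0,0,0,0,0,0,0],[0,0,0,0,0,0,0],[0,-1,0,0,0,0,0],[0,-3,0,0,0,0,0],[0,-3,0,0,0,0,0]]]'; python3 go.py .4387 -.157 .161 13;  python3 -m handwheel '[[[0,-5,0,0,0,0,0],[0,-10,0,0,0,0,0],[0,-15,0,0,0,0,0],[0,-19,0,0,0,0,0],[0,-22,0,0,0,0,0],[0,-22,0,0,0,0,0]]]';python3 go.py .490 .103 .155 13
```

```text
time_s: 9.98
eef_pos: [0.4396, -0.1582, 0.194]
tool_rot: [-1.564, -0.187, 0.183]
wrist_force: [0.7, -0.3, -2.5]
finger_gap: 0.0468
t 9.97 eef [ 0.4396 -0.1582  0.194 ] gap 0.0468 q [ 0.73  0.05 -0.49  1.91  0.03  1.18  0.47] F [ 0.7 -0.3 -2.5]
ROW [-0.06  3.3   0.14] [0.002 0.009 0.002]
time_s: 10.72
eef_pos: [0.4394, -0.158, 0.4138]
tool_rot: [-1.564, -0.187, 0.183]
wrist_force: [0.2, -0.0, -3.1]
finger_gap: 0.0465
t 10.72 eef [ 0.4394 -0.158   0.4138] gap 0.0465 q [ 0.74 -0.04 -0.47  1.53 -0.02  1.64  0.5 ] F [ 0.2 -0.  -3.1]
ROW [10.97 25.87 24.24] [0.002 0.009 0.002]
```

```bash
python3 -m handwheel '[[[2.2,0,4.8,0,0,0,0],[4.4,0,9.6,0,0,0,0],[6.6,0,14.4,0,0,0,0],[8.8,0,19.2,0,0,0,0],[10,0,22.5,0,0,0,0],[11,0,24.2,0,0,0,0],[11,0,24.2,0,0,0,0],[11,0,24.2,0,0,0,0]]]'; python3 -m handwheel '[[[0,5,0,0,0,0,0],[0,10,0,0,0,0,0],[0,15,0,0,0,0,0],[0,20,0,0,0,0,0],[0,23,0,0,0,0,0],[0,24.7,0,0,0,0,0],[0,25.3,0,0,0,0,0],[0,25.3,0,0,0,0,0]]]';python3 go.py .490 .103 .1537 13
```

```text
time_s: 11.72
eef_pos: [0.489, 0.102, 0.4115]
tool_rot: [-1.563, -0.183, 0.186]
wrist_force: [0.1, -0.7, -1.4]
finger_gap: 0.0468
time_s: 12.72
eef_pos: [0.4896, 0.1029, 0.1602]
tool_rot: [-1.563, -0.186, 0.184]
wrist_force: [0.3, 0.2, -2.4]
finger_gap: 0.0473
t 12.72 eef [0.4896 0.1029 0.1602] gap 0.0473 q [ 0.41  0.21 -0.77  1.86  0.16  1.13 -0.19] F [ 0.3  0.2 -2.4]
ROW [ 0.04  0.65 -0.  ] [0.    0.009 0.001]
```

```bash
python3 -m handwheel '[[[0,0.3,0,0,0,0,0],[0,0.55,0,0,0,0,0],[0,0.6,0,0,0,0,0],[0,0.6,0,0,0,0,0]]]';python3 go.py .490 .103 .1537 13
```

```text
time_s: 13.22
eef_pos: [0.4892, 0.1032, 0.1537]
tool_rot: [-1.563, -0.186, 0.185]
wrist_force: [-0.3, -0.1, -2.0]
finger_gap: 0.0476
t 13.22 eef [0.4892 0.1032 0.1537] gap 0.0476 q [ 0.41  0.21 -0.77  1.87  0.17  1.12 -0.19] F [-0.3 -0.1 -2. ]
ROW [ 0.07  0.   -0.03] [0.    0.009 0.   ]
```

```bash
python3 -m handwheel '[[[0,0.1,0,0,0,0,0],[0,0.15,0,0,0,0,0],[0,0.15,0,0,0,0,0]]]';python3 -m handwheel '[[[0,0.1,0,0,0,0,0],[0,0.15,0,0,0,0,0],[0,0.15,0,0,0,0,0]]]'
```

```text
time_s: 13.6
eef_pos: [0.4898, 0.1031, 0.1535]
tool_rot: [-1.564, -0.186, 0.184]
wrist_force: [-3.5, -1.0, 13.4]
finger_gap: 0.0473
time_s: 13.98
eef_pos: [0.4906, 0.1031, 0.1532]
tool_rot: [-1.564, -0.188, 0.182]
wrist_force: [-4.6, -3.6, 23.6]
finger_gap: 0.0469
```

```bash
python3 -m handwheel '[[[0,-0.2,0,0,0,0,1],[0,-0.2,0,0,0,0,1],[0,-0.2,0,0,0,0,1],[0,-0.2,0,0,0,0,1],[0,-5,0,0,0,0,1],[0,-10,0,0,0,0,1],[0,-15,0,0,0,0,1],[0,-17,0,0,0,0,1]]]';python3 -m handwheel '[[[-0.6,0,-5,0,0,0,1],[-1.2,0,-10,0,0,0,1],[-1.8,0,-15,0,0,0,1],[-2.4,0,-20,0,0,0,1],[-3,0,-25,0,0,0,1],[-3.6,0,-30,0,0,0,1],[-4.1,0,-32.4,0,0,0,1],[-4.1,0,-32.4,0,0,0,1]]]';python3 go.py .5228 -.2218 .11 13; python3 - <<'E'
from wr import *
p=bot.camera_params('wrist');im,D=bot.capture('wrist');cv2.imwrite('pics/wrist3.png',im)
P=cloud(p,D);hsv=cv2.cvtColor(im,cv2.COLOR_BGR2HSV)
M=(((hsv[...,0]<5)|(hsv[...,0]>175))&(hsv[...,1]>150)&(abs(P[...,2]-.12)<.005));print('red',circ(p,M,.12))
n=(abs(P[...,2]-.120)<.005)&(np.hypot(P[...,0]-.505,P[...,1]+.148)<.035);print('green',circ(p,n,.122))
p=bot.camera_params('top');im,D=bot.capture('top');cv2.imwrite('pics/top3.png',cv2.resize(im[140:260,100:420],None,fx=2.4,fy=2.4,interpolation=2))
E
```

```text
time_s: 14.98
eef_pos: [0.4898, 0.1035, 0.3234]
tool_rot: [-1.563, -0.188, 0.182]
wrist_force: [0.6, -0.1, -1.0]
finger_gap: 0.0873
time_s: 15.98
eef_pos: [0.5247, -0.223, 0.3199]
tool_rot: [-1.562, -0.183, 0.184]
wrist_force: [0.3, 0.1, -0.4]
finger_gap: 0.087
t 15.97 eef [ 0.5247 -0.223   0.3199] gap 0.087 q [ 0.76  0.22 -0.52  1.47  0.11  1.48  0.47] F [ 0.3  0.1 -0.4]
ROW [-0.14 20.99  0.14] [-0.001  0.007 -0.001]
red (array([ 0.5242, -0.2216]), 0.0214)
green (array([ 0.5065, -0.1491]), 0.0201)
```

View pics/top3.png

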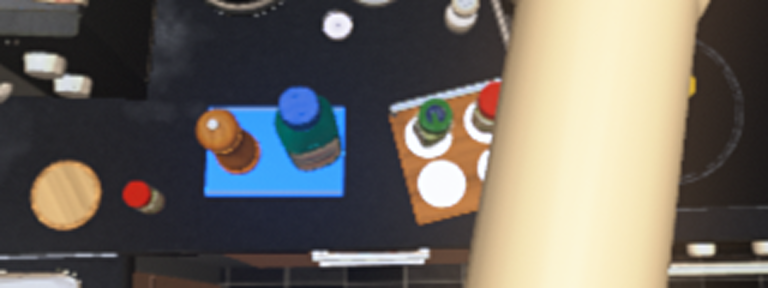

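Top view: mill (230,140) and bottle (310,130) stand within the mat and the tidy's front discs are free. Next is the large red jar.

```bash
python3 -m handwheel '[[[-0.1,5,0.12,0,0,0,1],[-0.1,10,0.12,0,0,0,1],[-0.1,15,0.12,0,0,0,1],[-0.1,18.5,0.12,0,0,0,1],[-0.1,20.6,0.12,0,0,0,1],[-0.1,21,0.12,0,0,0,1],[-0.1,21,0.12,0,0,0,1]]]'; python3 go.py .5235 -.2218 .11 13
```

```text
time_s: 16.95
eef_pos: [0.5244, -0.2198, 0.1115]
tool_rot: [-1.563, -0.187, 0.186]
wrist_force: [-0.5, 0.4, 1.1]
finger_gap: 0.0874
t 16.95 eef [ 0.5244 -0.2198  0.1115] gap 0.0874 q [ 0.74  0.37 -0.51  1.75  0.2   1.07  0.4 ] F [-0.5  0.4  1.1]
ROW [-0.13  0.15 -0.18] [0.    0.01  0.001]
```

```bash
python3 -m handwheel '[[[-0.1,0,-0.17,0,0,0,1],[-0.1,0,-0.17,0,0,0,1],[-0.1,0,-0.17,0,0,0,0],[-0.1,0,-0.17,0,0,0,0],[-0.1,0,-0.17,0,0,0,0],[-0.1,0,-0.17,0,0,0,0],[-0.1,0,-0.17,0,0,0,0]]]'; python3 go.py .5235 -.2218 .11 13; python3 -m handwheel '[[[0,-2,0,0,0,0,0],[0,-6,0,0,0,0,0],[0,-11,0,0,0,0,0],[0,-16,0,0,0,0,0],[0,-21,0,0,0,0,0],[0,-25,0,0,0,0,0],[0,-25,0,0,0,0,0]]]'; python3 go.py .4383 .3243 .36 85
```

```text
time_s: 17.82
eef_pos: [0.5232, -0.2225, 0.1106]
tool_rot: [-1.563, -0.185, 0.185]
wrist_force: [0.3, 0.2, 1.5]
finger_gap: 0.0452
t 17.82 eef [ 0.5232 -0.2225  0.1106] gap 0.0452 q [ 0.74  0.37 -0.5   1.75  0.2   1.07  0.41] F [0.3 0.2 1.5]
ROW [0.04 0.06 0.06] [0.    0.009 0.   ]
time_s: 18.7
eef_pos: [0.5241, -0.2223, 0.3652]
tool_rot: [-1.566, -0.19, 0.181]
wrist_force: [0.5, -0.6, -1.8]
finger_gap: 0.0426
t 18.7 eef [ 0.5241 -0.2223  0.3652] gap 0.0426 q [ 0.76  0.21 -0.53  1.39  0.11  1.56  0.48] F [ 0.5 -0.6 -1.8]
ROW [ 4.46  0.32 55.15] [ 0.007 -1.247  0.002]
```

```bash
python3 -m handwheel '[[[0.4,0,5,0,0,0,0],[0.8,0,10,0,-0.15,0,0],[1.2,0,15,0,-0.3,0,0],[1.6,0,20,0,-0.45,0,0],[2,0,25,0,-0.6,0,0],[2.4,0,30,0,-0.75,0,0],[2.8,0,35,0,-0.9,0,0],[3.2,0,40,0,-1.05,0,0]]]'; python3 go.py .4383 .3243 .36 85
```

```text
time_s: 19.7
eef_pos: [0.4597, 0.1753, 0.3602]
tool_rot: [-1.329, -1.0, 1.001]
wrist_force: [0.3, 0.2, -2.2]
finger_gap: 0.0426
t 19.7 eef [0.4597 0.1753 0.3602] gap 0.0426 q [ 0.42  0.06 -0.9   1.57  0.05  1.54  0.81] F [ 0.3  0.2 -2.2]
ROW [1.373e+01 1.000e-02 6.170e+00] [-0.    -0.193 -0.001]
```

```bash
python3 -m handwheel '[[[4,0,1.8,0,-0.1,0,0],[8,0,3.6,0,-0.2,0,0],[12,0,5.3,0,-0.2,0,0],[13.5,0,6,0,-0.2,0,0],[13.5,0,6,0,-0.2,0,0],[13.5,0,6,0,-0.2,0,0]]]'; python3 go.py .4383 .3243 .12 85; python3 - <<'E'
from wr import *
p=bot.camera_params('wrist');im,D=bot.capture('wrist');cv2.imwrite('pics/wrist4.png',im)
P=cloud(p,D);hsv=cv2.cvtColor(im,cv2.COLOR_BGR2HSV)
m=(cv2.inRange(hsv,(5,50,70),(25,255,255))>0)&(abs(P[...,2]-.006)<.006)&(np.hypot(P[...,0]-.438,P[...,1]-.324)<.06)
print(m.sum(),circ(p,m,.006))
E
```

```text
time_s: 20.45
eef_pos: [0.4413, 0.3193, 0.3603]
tool_rot: [-1.249, -1.145, 1.147]
wrist_force: [-0.7, -0.2, -1.8]
finger_gap: 0.0423
t 20.45 eef [0.4413 0.3193 0.3603] gap 0.0423 q [ 0.14  0.25 -1.02  1.44  0.21  1.57  0.62] F [-0.7 -0.2 -1.8]
ROW [ 0.49 24.02  0.34] [-0.     0.002 -0.001]
2335 (array([0.4373, 0.3262]), 0.0454)
```

View pics/wrist4.png

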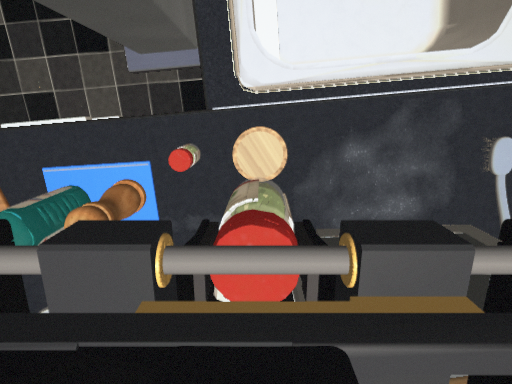

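The jar hangs upright above the coaster, seen at (260,153); coaster centre measured at (0.437,0.326).

```bash
python3 -m handwheel '[[[0.6,5,0.43,0,0,0,0],[0.6,10,0.43,0,0,0,0],[0.6,15,0.43,0,0,0,0],[0.6,20,0.43,0,0,0,0],[0.6,23,0.43,0,0,0,0],[0.6,25,0.43,0,0,0,0],[0.6,25.3,0.43,0,0,0,0],[0.6,25.3,0.43,0,0,0,0]]]'; python3 go.py .4375 .3258 .1026 85
```

```text
time_s: 21.5
eef_pos: [0.4379, 0.3269, 0.1085]
tool_rot: [-1.249, -1.147, 1.145]
wrist_force: [-0.2, 0.6, -1.1]
finger_gap: 0.0426
t 21.5 eef [0.4379 0.3269 0.1085] gap 0.0426 q [ 0.05  0.45 -0.94  1.79  0.4   1.11  0.46] F [-0.2  0.6 -1.1]
ROW [-0.12  0.59  0.03] [0.001 0.002 0.001]
```

```bash
python3 -m handwheel '[[[-0.1,0.3,0,0,0,0,0],[-0.1,0.55,0,0,0,0,0],[-0.1,0.6,0,0,0,0,0],[-0.1,0.6,0,0,0,0,0]]]'; python3 -m handwheel '[[[0,0.1,0,0,0,0,0],[0,0.1,0,0,0,0,0]]]'
```

```text
time_s: 22.0
eef_pos: [0.438, 0.3261, 0.1027]
tool_rot: [-1.249, -1.148, 1.145]
wrist_force: [-0.3, -1.6, 6.4]
finger_gap: 0.0428
time_s: 22.25
eef_pos: [0.4382, 0.3266, 0.1023]
tool_rot: [-1.249, -1.149, 1.144]
wrist_force: [-0.8, -1.7, 12.5]
finger_gap: 0.0423
```

```bash
python3 -m handwheel '[[[0,-0.1,0,0,0,0,1],[0,-0.1,0,0,0,0,1],[0,-0.1,0,0,0,0,1],[0,-0.1,0,0,0,0,1],[0,-6,0,0,0,0,1],[0,-12,0,0,0,0,1],[0,-18,0,0,0,0,1],[0,-23.5,0,0,0,0,1]]]'; python3 -m handwheel '[[[-5.5,0,-1.2,0,0,0,1],[-11,0,-2.5,0,0,0,1],[-16.5,0,-3.7,0,0.15,0,1],[-22,0,-4.9,0,0.3,0,1],[-27.5,0,-6.1,0,0.45,0,1],[-33,0,-7.3,0,0.6,0,1],[-38.5,0,-8.5,0,0.75,0,1],[-44,0,-9.8,0,0.9,0,1]]]'; python3 go.py .5395 -.4405 .33 13
```

```text
time_s: 23.25
eef_pos: [0.437, 0.3256, 0.3378]
tool_rot: [-1.249, -1.147, 1.146]
wrist_force: [0.1, 0.8, -0.4]
finger_gap: 0.0868
time_s: 24.25
eef_pos: [0.4975, -0.1228, 0.3357]
tool_rot: [-1.523, -0.455, 0.455]
wrist_force: [1.1, 0.4, -0.0]
finger_gap: 0.0871
t 24.25 eef [ 0.4975 -0.1228  0.3357] gap 0.0871 q [ 0.78  0.09 -0.66  1.58  0.06  1.49  0.69] F [ 1.1  0.4 -0. ]
ROW [-13.93   0.59 -28.86] [0.001 0.354 0.   ]
```

```bash
python3 -m handwheel '[[[-2.3,0,-4.8,0,0.1,0,1],[-4.6,0,-9.6,0,0.2,0,1],[-6.9,0,-14.4,0,0.3,0,1],[-9.2,0,-19.2,0,0.35,0,1],[-11.5,0,-24,0,0.35,0,1],[-13.7,0,-28.5,0,0.35,0,1],[-13.7,0,-28.5,0,0.35,0,1],[-13.7,0,-28.5,0,0.35,0,1]]]';python3 - <<'E'
from wr import *
p=bot.camera_params('wrist');im,D=bot.capture('wrist');cv2.imwrite('pics/wrist5.png',im)
P=cloud(p,D);hsv=cv2.cvtColor(im,cv2.COLOR_BGR2HSV)
n=(abs(P[...,2]-.1035)<.006)&(np.hypot(P[...,0]-.54,P[...,1]+.44)<.04);print('yel',n.sum(),circ(p,n,.1035),np.median(P[n],0))
p=bot.camera_params('top');im,D=bot.capture('top');cv2.imwrite('pics/top5.png',im);P=cloud(p,D);hsv=cv2.cvtColor(im,cv2.COLOR_BGR2HSV)
M=(((hsv[...,0]<8)|(hsv[...,0]>175))&(hsv[...,1]>150)&(abs(P[...,2]-.112)<.007)&(P[...,1]>.25));print('red on coaster',M.sum(),circ(p,M,.112))
# discs
W=(hsv[...,1]<60)&(hsv[...,2]>170)&(abs(P[...,2]-.014)<.006)&(np.hypot(P[...,0]-.52,P[...,1]+.2236)<.045);print('right disc',W.sum(),circ(p,W,.014))
E
python3 go.py .5395 -.4405 .0945 13
```

```text
time_s: 25.25
eef_pos: [0.5414, -0.4337, 0.3351]
tool_rot: [-1.562, -0.186, 0.186]
wrist_force: [1.0, -0.1, 0.4]
finger_gap: 0.0871
yel 973 (array([ 0.5415, -0.4423]), 0.0225) [ 0.5416345  -0.44170084  0.10320441]
red on coaster 192 (array([0.4371, 0.3262]), 0.0231)
right disc 331 (array([ 0.5228, -0.2251]), 0.031)
t 25.35 eef [ 0.5416 -0.4329  0.336 ] gap 0.0868 q [ 0.89  0.5  -0.46  1.07  0.21  1.61  0.73] F [-0.  -0.6  0.4]
ROW [-0.4  24.15 -0.69] [0.    0.011 0.001]
```

View pics/top5.png

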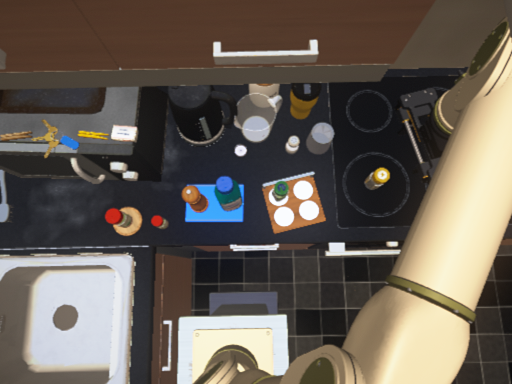

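The top view shows the red jar on the coaster (at about (125,220)), mill and bottle on the mat, the right back disc (306,188) free, and the yellow jar at (378,177).

```bash
python3 -m handwheel '[[[-0.25,5,-0.8,0,0,0,1],[-0.25,10,-0.8,0,0,0,1],[-0.25,15,-0.8,0,0,0,1],[-0.25,20,-0.8,0,0,0,1],[-0.25,23,-0.8,0,0,0,1],[-0.25,24,-0.8,0,0,0,1],[-0.25,24,-0.8,0,0,0,1],[-0.25,24,-0.8,0,0,0,1]]]'; python3 go.py .541 -.4415 .0955 13
```

```text
time_s: 26.35
eef_pos: [0.5415, -0.443, 0.0977]
tool_rot: [-1.565, -0.187, 0.184]
wrist_force: [-0.5, 0.4, 0.7]
finger_gap: 0.0872
t 26.35 eef [ 0.5415 -0.443   0.0977] gap 0.0872 q [ 0.91  0.64 -0.43  1.39  0.27  1.17  0.69] F [-0.5  0.4  0.7]
ROW [-0.01  0.22  0.15] [0.002 0.009 0.002]
```

```bash
python3 -m handwheel '[[[0,0.1,0.13,0,0,0,1],[0,0.1,0.13,0,0,0,1],[0,0.1,0.13,0,0,0,0],[0,0.1,0.13,0,0,0,0],[0,0.1,0.13,0,0,0,0],[0,0.1,0.13,0,0,0,0],[0,0.1,0.13,0,0,0,0]]]'; python3 go.py .541 -.4415 .0955 13; python3 -m handwheel '[[[0,-2,0,0,0,0,0],[0,-6,0,0,0,0,0],[0,-11,0,0,0,0,0],[0,-16,0,0,0,0,0],[0,-18,0,0,0,0,0],[0,-18,0,0,0,0,0]]]'; python3 go.py .521 -.2245 .27 13
python3 - <<'E'
from wr import *
p=bot.camera_params('top');im=cv2.imread('pics/top5.png');hsv=cv2.cvtColor(im,cv2.COLOR_BGR2HSV)
m=((hsv[...,1]<60)&(hsv[...,2]>150)).astype(np.uint8)
for c in cv2.findContours(m,0,1)[0]:
    q=np.array([plane(p,*x,.014)[:2] for x in c[:,0]],np.float32)
    if len(q)>5 and .35<q[:,0].mean()<.56 and -.3<q[:,1].mean()<-.1:
        print(cv2.fitEllipse(q),cv2.minEnclosingCircle(q),cv2.contourArea(c))
E
```

```text
time_s: 27.22
eef_pos: [0.5403, -0.4414, 0.0946]
tool_rot: [-1.563, -0.185, 0.185]
wrist_force: [0.8, -0.6, -0.0]
finger_gap: 0.0452
t 27.23 eef [ 0.5403 -0.4414  0.0946] gap 0.0452 q [ 0.91  0.64 -0.43  1.39  0.27  1.17  0.69] F [ 0.8 -0.6 -0. ]
ROW [ 0.06 -0.09 -0.03] [0.    0.009 0.   ]
time_s: 27.98
eef_pos: [0.541, -0.4416, 0.2777]
tool_rot: [-1.566, -0.188, 0.183]
wrist_force: [0.5, 0.6, -1.4]
finger_gap: 0.0432
t 27.98 eef [ 0.541  -0.4416  0.2777] gap 0.0432 q [ 0.91  0.52 -0.45  1.17  0.22  1.49  0.73] F [ 0.5  0.6 -1.4]
ROW [ 3.14  0.71 21.57] [0.003 0.009 0.003]
((0.4405030310153961, -0.16172680258750916), (0.05809170752763748, 0.06021008640527725), 6.163503170013428) ((0.44045233726501465, -0.1617273986339569), 0.03099561668932438) 285.0
((0.45820513367652893, -0.2397560477256775), (0.05917008966207504, 0.060161761939525604), 10.411412239074707) ((0.45800262689590454, -0.23961783945560455), 0.0312353428453207) 286.5
((0.5040594935417175, -0.1469031572341919), (0.05491287261247635, 0.055507440119981766), 106.78323364257812) ((0.5046617984771729, -0.1475123167037964), 0.031016819179058075) 107.0
((0.5223720669746399, -0.22509071230888367), (0.058196812868118286, 0.06012110039591789), 158.68466186523438) ((0.5228044390678406, -0.22514069080352783), 0.03099365532398224) 271.5
((0.5584936738014221, -0.1800951063632965), (0.008983110077679157, 0.18825821578502655), 12.98846435546875) ((0.5578920841217041, -0.1823434680700302), 0.08320832252502441) 93.5
```

```bash
python3 -m handwheel '[[[0.7,0,5,0,0,0,0],[1.4,0,10,0,0,0,0],[2.1,0,15,0,0,0,0],[2.7,0,19,0,0,0,0],[3.2,0,21.5,0,0,0,0],[3.2,0,21.5,0,0,0,0],[3.2,0,21.5,0,0,0,0]]]';python3 go.py .5225 -.225 .106 13; python3 -m handwheel '[[[0,4,0,0,0,0,0],[0,9,0,0,0,0,0],[0,13,0,0,0,0,0],[0,15.5,0,0,0,0,0],[0,16.3,0,0,0,0,0],[0,16.3,0,0,0,0,0]]]';python3 go.py .5225 -.225 .1036 13; 
```

```text
time_s: 28.85
eef_pos: [0.5208, -0.2264, 0.2741]
tool_rot: [-1.563, -0.183, 0.184]
wrist_force: [-0.3, 0.1, -1.5]
finger_gap: 0.0435
t 28.85 eef [ 0.5208 -0.2264  0.2741] gap 0.0435 q [ 0.81  0.24 -0.57  1.55  0.13  1.39  0.47] F [-0.3  0.1 -1.5]
ROW [ 0.21 16.81  0.1 ] [ 0.     0.007 -0.001]
time_s: 29.6
eef_pos: [0.5211, -0.2256, 0.1116]
tool_rot: [-1.563, -0.184, 0.185]
wrist_force: [0.5, 0.0, 0.0]
finger_gap: 0.0433
t 29.6 eef [ 0.5211 -0.2256  0.1116] gap 0.0433 q [ 0.78  0.38 -0.54  1.75  0.22  1.08  0.4 ] F [0.5 0.  0. ]
ROW [0.15 0.8  0.03] [-0.     0.008 -0.   ]
```

```bash
python3 -m handwheel '[[[0.15,0.4,0.03,0,0,0,0],[0.15,0.7,0.03,0,0,0,0],[0.15,0.75,0.03,0,0,0,0],[0.15,0.75,0.03,0,0,0,0]]]'; python3 -m handwheel '[[[0,0.1,0,0,0,0,0],[0,0.1,0,0,0,0,0]]]'
```

```text
time_s: 30.1
eef_pos: [0.5225, -0.2242, 0.1042]
tool_rot: [-1.563, -0.185, 0.185]
wrist_force: [-0.5, -0.1, -1.3]
finger_gap: 0.0437
time_s: 30.35
eef_pos: [0.5225, -0.2242, 0.103]
tool_rot: [-1.563, -0.185, 0.185]
wrist_force: [-1.1, -0.6, -0.6]
finger_gap: 0.0433
```

```bash
python3 -m handwheel '[[[0,0.07,0,0,0,0,0],[0,0.07,0,0,0,0,0]]]'; python3 go.py .5225 -.225 .1036 13
```

```text
time_s: 30.6
eef_pos: [0.5226, -0.2243, 0.1028]
tool_rot: [-1.563, -0.185, 0.185]
wrist_force: [-2.2, 0.1, 4.7]
finger_gap: 0.0436
t 30.6 eef [ 0.5226 -0.2243  0.1028] gap 0.0436 q [ 0.78  0.39 -0.54  1.75  0.23  1.06  0.39] F [-2.2  0.1  4.7]
ROW [-0.03 -0.08 -0.06] [0.    0.009 0.   ]
```

```bash
python3 -m handwheel '[[[0,-0.1,0,0,0,0,1],[0,-0.1,0,0,0,0,1],[0,-0.1,0,0,0,0,1],[0,-0.1,0,0,0,0,1],[0,-6,0,0,0,0,1],[0,-12,0,0,0,0,1],[0,-18,0,0,0,0,1],[0,-23,0,0,0,0,1]]]'; python3 -m handwheel '[[[0.6,0,5,0,0,0,1],[1.2,0,10,0,0,0,1],[1.8,0,15,0,0,0,1],[2.4,0,20,0,0,0,1],[3,0,25,0,0,0,1],[3.6,0,30,0,0,0,1],[4.2,0,32.6,0,0,0,1],[4.2,0,32.6,0,0,0,1]]]'; python3 go.py .4898 .1031 .1540 13; python3 - <<'E'
from wr import *
p=bot.camera_params('top');im,D=bot.capture('top');cv2.imwrite('pics/top6.png',im);P=cloud(p,D);hsv=cv2.cvtColor(im,cv2.COLOR_BGR2HSV)
n=(abs(P[...,2]-.112)<.006)&(np.hypot(P[...,0]-.5225,P[...,1]+.2245)<.035);print('yel',n.sum(),circ(p,n,.112))
n=(abs(P[...,2]-.122)<.006)&(np.hypot(P[...,0]-.505,P[...,1]+.148)<.035);print('green',n.sum(),circ(p,n,.122))
p=bot.camera_params('wrist');im,D=bot.capture('wrist');P=cloud(p,D);hsv=cv2.cvtColor(im,cv2.COLOR_BGR2HSV);cv2.imwrite('pics/wrist6.png',im)
n=(P[...,2]>.12)&(P[...,2]<.18)&(np.hypot(P[...,0]-.49,P[...,1]-.103)<.035);print('head',circ(p,n,.146))
s=n&(hsv[...,1]<70)&(hsv[...,2]>150);ys,xs=np.nonzero(s);print('stud',len(xs),xs.mean(),ys.mean(),plane(p,xs.mean(),ys.mean(),.174))
E
```

```text
time_s: 31.6
eef_pos: [0.5225, -0.224, 0.335]
tool_rot: [-1.564, -0.187, 0.184]
wrist_force: [-0.1, -0.4, 0.0]
finger_gap: 0.0869
time_s: 32.6
eef_pos: [0.4866, 0.1049, 0.3325]
tool_rot: [-1.562, -0.189, 0.188]
wrist_force: [-0.5, -1.2, 0.2]
finger_gap: 0.0872
t 32.6 eef [0.4866 0.1049 0.3325] gap 0.0872 q [ 0.5   0.07 -0.83  1.61  0.05  1.48 -0.1 ] F [-0.5 -1.2  0.2]
ROW [ 0.26 17.85 -0.25] [-0.     0.013  0.   ]
yel 183 (array([ 0.522 , -0.2245]), 0.0226)
green 157 (array([ 0.506 , -0.1476]), 0.0205)
head (array([0.4884, 0.1045]), 0.0259)
stud 152 257.7368421052632 184.23684210526315 [0.48795186 0.10391709 0.174     ]
```

View pics/top6.png

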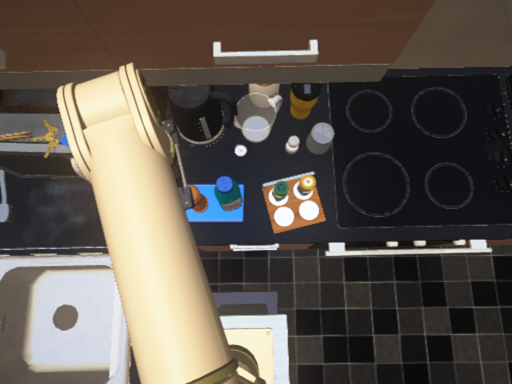

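Top view: yellow jar (307,184) is on the right back disc, green (281,188) unmoved. Now the mill goes back.

```bash
python3 -m handwheel '[[[0.2,5,-0.2,0,0,0,1],[0.2,10,-0.2,0,0,0,1],[0.2,14,-0.2,0,0,0,1],[0.2,16.5,-0.2,0,0,0,1],[0.2,17.8,-0.2,0,0,0,1],[0.2,17.8,-0.2,0,0,0,1],[0.2,17.8,-0.2,0,0,0,1]]]';python3 go.py .4892 .1035 .1537 13
```

```text
time_s: 33.58
eef_pos: [0.4902, 0.101, 0.1554]
tool_rot: [-1.563, -0.186, 0.184]
wrist_force: [0.3, 0.7, 0.3]
finger_gap: 0.087
t 33.58 eef [0.4902 0.101  0.1554] gap 0.087 q [ 0.45  0.22 -0.82  1.87  0.18  1.13 -0.2 ] F [0.3 0.7 0.3]
ROW [-0.04  0.17  0.27] [0.    0.009 0.002]
```

```bash
python3 -m handwheel '[[[-0.03,0.15,0.22,0,0,0,1],[-0.03,0.15,0.22,0,0,0,1],[-0.03,0.15,0.22,0,0,0,0],[-0.03,0.15,0.22,0,0,0,0],[-0.03,0.15,0.22,0,0,0,0],[-0.03,0.15,0.22,0,0,0,0],[-0.03,0.15,0.22,0,0,0,0]]]'; python3 go.py .4892 .1035 .1537 13; python3 -m handwheel '[[[0,-2,0,0,0,0,0],[0,-6,0,0,0,0,0],[0,-11,0,0,0,0,0],[0,-16,0,0,0,0,0],[0,-21,0,0,0,0,0],[0,-26,0,0,0,0,0],[0,-26,0,0,0,0,0]]]'; python3 go.py .4388 -.157 .164 13
```

```text
time_s: 34.45
eef_pos: [0.4888, 0.1032, 0.1529]
tool_rot: [-1.563, -0.185, 0.185]
wrist_force: [0.6, 0.2, -0.6]
finger_gap: 0.0468
t 34.45 eef [0.4888 0.1032 0.1529] gap 0.0468 q [ 0.45  0.23 -0.82  1.87  0.18  1.12 -0.2 ] F [ 0.6  0.2 -0.6]
ROW [ 0.04 -0.08  0.02] [0.    0.009 0.   ]
time_s: 35.33
eef_pos: [0.4895, 0.1038, 0.4159]
tool_rot: [-1.563, -0.19, 0.181]
wrist_force: [0.2, 0.5, -2.7]
finger_gap: 0.0468
t 35.33 eef [0.4895 0.1038 0.4159] gap 0.0468 q [ 0.5   0.07 -0.84  1.44  0.06  1.64 -0.1 ] F [ 0.2  0.5 -2.7]
ROW [-11.17  25.15 -24.16] [0.001 0.009 0.005]
```

```bash
python3 -m handwheel '[[[-2.2,0,-4.8,0,0,0,0],[-4.4,0,-9.6,0,0,0,0],[-6.6,0,-14.4,0,0,0,0],[-8.8,0,-19.2,0,0,0,0],[-10,0,-22.5,0,0,0,0],[-11.1,0,-24.2,0,0,0,0],[-11.1,0,-24.2,0,0,0,0],[-11.1,0,-24.2,0,0,0,0]]]';python3 go.py .4390 -.1577 .166 13; python3 -m handwheel '[[[0,5,0,0,0,0,0],[0,10,0,0,0,0,0],[0,15,0,0,0,0,0],[0,20,0,0,0,0,0],[0,23,0,0,0,0,0],[0,24,0,0,0,0,0],[0,24,0,0,0,0,0]]]';python3 go.py .4390 -.1577 .1625 13
```

```text
time_s: 36.33
eef_pos: [0.4375, -0.1569, 0.4122]
tool_rot: [-1.562, -0.186, 0.187]
wrist_force: [0.0, 0.7, -1.7]
finger_gap: 0.0469
t 36.33 eef [ 0.4375 -0.1569  0.4122] gap 0.0469 q [ 0.82 -0.04 -0.55  1.54 -0.02  1.64  0.51] F [ 0.   0.7 -1.7]
ROW [ 0.14 24.62 -0.13] [-0.001  0.01  -0.001]
time_s: 37.2
eef_pos: [0.4377, -0.1574, 0.1732]
tool_rot: [-1.563, -0.186, 0.186]
wrist_force: [-0.2, 0.0, -1.7]
finger_gap: 0.0469
t 37.2 eef [ 0.4377 -0.1574  0.1732] gap 0.0469 q [ 0.8   0.08 -0.57  1.94  0.04  1.14  0.45] F [-0.2  0.  -1.7]
ROW [ 0.12  1.07 -0.06] [-0.    0.01  0.  ]
```

```bash
python3 -m handwheel '[[[0.12,0.4,-0.05,0,0,0,0],[0.12,0.7,-0.05,0,0,0,0],[0.12,0.95,-0.05,0,0,0,0],[0.12,0.95,-0.05,0,0,0,0]]]';python3 -m handwheel '[[[0,0.12,0,0,0,0,0],[0,0.12,0,0,0,0,0]]]'; python3 go.py .4390 -.1577 .1625 13
```

```text
time_s: 37.7
eef_pos: [0.4386, -0.1583, 0.1633]
tool_rot: [-1.563, -0.185, 0.185]
wrist_force: [1.0, -0.3, -2.5]
finger_gap: 0.0472
time_s: 37.95
eef_pos: [0.4387, -0.1583, 0.1622]
tool_rot: [-1.563, -0.185, 0.185]
wrist_force: [0.2, 0.8, -1.8]
finger_gap: 0.047
t 37.95 eef [ 0.4387 -0.1583  0.1622] gap 0.047 q [ 0.8   0.09 -0.57  1.95  0.05  1.12  0.44] F [ 0.2  0.8 -1.8]
ROW [ 0.04 -0.03  0.05] [0.    0.009 0.   ]
```

```bash
python3 -m handwheel '[[[0.04,0.1,0.05,0,0,0,0],[0.04,0.1,0.05,0,0,0,0]]]'; python3 -m handwheel '[[[0,0.08,0,0,0,0,0],[0,0.08,0,0,0,0,0]]]'; python3 go.py .4390 -.1577 .1625 13
```

```text
time_s: 38.2
eef_pos: [0.4393, -0.1577, 0.162]
tool_rot: [-1.564, -0.186, 0.185]
wrist_force: [-2.1, 1.0, 6.7]
finger_gap: 0.0471
time_s: 38.45
eef_pos: [0.4396, -0.1579, 0.1619]
tool_rot: [-1.564, -0.186, 0.184]
wrist_force: [-3.4, 1.2, 13.9]
finger_gap: 0.0468
t 38.45 eef [ 0.4396 -0.1579  0.1619] gap 0.0468 q [ 0.8   0.09 -0.57  1.95  0.06  1.12  0.44] F [-3.4  1.2 13.9]
ROW [-0.05 -0.06  0.03] [0.002 0.009 0.001]
```

```bash
python3 -m handwheel '[[[0,-0.1,0,0,0,0,1],[0,-0.1,0,0,0,0,1],[0,-0.1,0,0,0,0,1],[0,-0.1,0,0,0,0,1],[0,-5,0,0,0,0,1],[0,-10,0,0,0,0,1],[0,-15,0,0,0,0,1],[0,-17.5,0,0,0,0,1]]]'; python3 -m handwheel '[[[2.2,0,4,0,0,0,1],[4.4,0,8,0,0,0,1],[6.6,0,11.5,0,0,0,1],[8.8,0,15.3,0,0,0,1],[8.8,0,15.3,0,0,0,1],[8.8,0,15.3,0,0,0,1]]]'; python3 go.py .4907 .0112 .2386 13; python3 - <<'E'
from wr import *
p=bot.camera_params('wrist');im,D=bot.capture('wrist');P=cloud(p,D);hsv=cv2.cvtColor(im,cv2.COLOR_BGR2HSV);cv2.imwrite('pics/wrist7.png',im)
B=((hsv[...,0]>103)&(hsv[...,0]<120)&(hsv[...,1]>120)&(hsv[...,2]>100)&(abs(P[...,2]-.238)<.005));print('cap',circ(p,B,.238))
E
```

```text
time_s: 39.45
eef_pos: [0.4395, -0.1577, 0.3381]
tool_rot: [-1.565, -0.187, 0.183]
wrist_force: [0.7, -0.2, -0.4]
finger_gap: 0.0871
time_s: 40.2
eef_pos: [0.4886, 0.0111, 0.3351]
tool_rot: [-1.563, -0.185, 0.185]
wrist_force: [-0.1, -0.6, -0.2]
finger_gap: 0.0871
t 40.2 eef [0.4886 0.0111 0.3351] gap 0.0871 q [ 0.63  0.04 -0.75  1.63  0.03  1.48  0.11] F [-0.1 -0.6 -0.2]
ROW [ 0.21  9.65 -0.03] [ 0.     0.009 -0.   ]
cap (array([0.492 , 0.0036]), 0.021)
```

The wrist puts the cap at y=0.0036, about 7 mm from where I released it, so I'll cross-check in the earlier top views.

```bash
python3 - <<'E'
from wr import *
p=bot.camera_params('top')
im7,D7=bot.capture('top');P=cloud(p,D7)
for n,im in(('5',cv2.imread('pics/top5.png')),('6',cv2.imread('pics/top6.png')),('7',im7)):
    hsv=cv2.cvtColor(im,cv2.COLOR_BGR2HSV)
    for m,s,c in blobs(hsv,(104,150,60),(122,255,215),40):
        if 215<c[0]<240 and 170<c[1]<215: print(n,s,c.round(1),circ(p,m,.238), plane(p,*c,.230).round(4))
hsv=cv2.cvtColor(im7,cv2.COLOR_BGR2HSV)
t=(P[...,2]>.228)&(np.hypot(P[...,0]-.49,P[...,1]-.008)<.04)&(P[...,2]<.25);print('top7 3d',t.sum(),P[t].mean(0) if t.any() else '',circ(p,t,.238) if t.any() else '')
h=(P[...,2]>.14)&(P[...,2]<.19)&(np.hypot(P[...,0]-.438,P[...,1]+.157)<.04);print('mill',h.sum(),circ(p,h,.155))
a=cv2.imread('pics/wrist7.png');cv2.imwrite('pics/c7.png',np.hstack([cv2.resize(a[:,100:420],(400,480)),cv2.resize(im7[150:246,170:250],(400,480))]))
E
```

```text
5 [193 176  41  18 118] [220.9 185.4] (array([0.4902, 0.0285]), 0.0499) [0.4894 0.0096 0.23  ]
6 [215 176  19  18  97] [225.  185.7] (array([0.49  , 0.0006]), 0.0242) [ 0.4884 -0.0005  0.23  ]
top7 3d 0  
mill 268 (array([ 0.4366, -0.1549]), 0.0252)
```

View pics/c7.png

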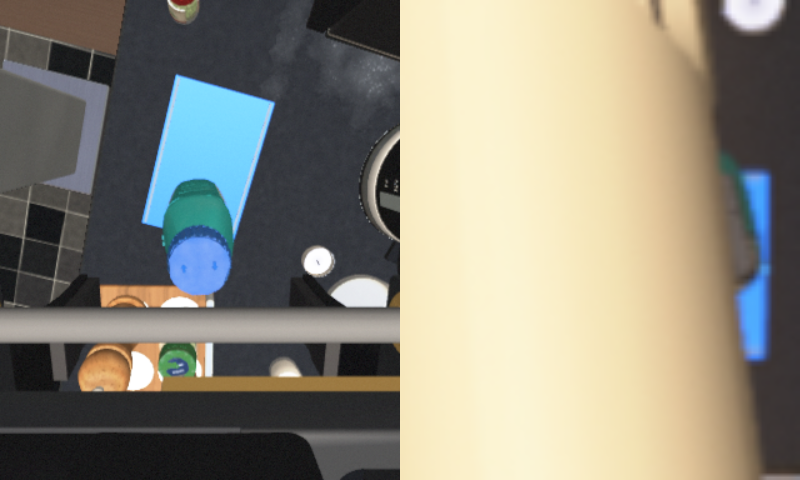

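The left panel (wrist) shows the bottle upright with its cap at (260,210); in the right panel the arm hides it. So it settled about 7 mm towards −y when released on the mat, probably after swinging in the grip. I'll re-grip at the measured position, carry it more slowly and check its tilt. The mill is back within 0.6 mm: head (0.4366,−0.1549) now, (0.4361,−0.1552) before.

```bash
python3 -m handwheel '[[[0.14,0,-0.78,0,0,0,1],[0.14,3,-0.78,0,0,0,1],[0.14,6,-0.78,0,0,0,1],[0.14,8.5,-0.78,0,0,0,1],[0.14,9.6,-0.78,0,0,0,1],[0.14,9.6,-0.78,0,0,0,1],[0.14,9.6,-0.78,0,0,0,1]]]';python3 go.py .4915 .0038 .2385 13
```

```text
time_s: 41.18
eef_pos: [0.4924, 0.0043, 0.2404]
tool_rot: [-1.563, -0.186, 0.184]
wrist_force: [0.4, 0.5, -0.2]
finger_gap: 0.0872
t 41.17 eef [0.4924 0.0043 0.2404] gap 0.0872 q [ 0.62  0.1  -0.76  1.78  0.07  1.29  0.08] F [ 0.4  0.5 -0.2]
ROW [-0.1   0.19 -0.02] [0.001 0.009 0.001]
```

```bash
python3 -m handwheel '[[[-0.08,0.16,0,0,0,0,1],[-0.08,0.16,0,0,0,0,0],[-0.08,0.16,0,0,0,0,0],[-0.08,0.16,0,0,0,0,0],[-0.08,0.16,0,0,0,0,0],[-0.08,0.16,0,0,0,0,0],[-0.08,0.16,0,0,0,0,0]]]';python3 go.py .4915 .0038 .2385 13; python3 -m handwheel '[[[0,-1,0,0,0,0,0],[0,-4,0,0,0,0,0],[0,-7,0,0,0,0,0],[0,-10,0,0,0,0,0],[0,-13,0,0,0,0,0],[0,-16,0,0,0,0,0],[0,-19,0,0,0,0,0],[0,-19.5,0,0,0,0,0]]]'; python3 go.py .4558 -.2388 .25 13
```

```text
time_s: 42.05
eef_pos: [0.4912, 0.0042, 0.2378]
tool_rot: [-1.563, -0.186, 0.185]
wrist_force: [0.4, 0.0, -0.3]
finger_gap: 0.043
t 42.05 eef [0.4912 0.0042 0.2378] gap 0.043 q [ 0.62  0.1  -0.76  1.79  0.07  1.28  0.08] F [ 0.4  0.  -0.3]
ROW [ 0.01 -0.07 -0.05] [0.    0.009 0.   ]
time_s: 43.05
eef_pos: [0.4914, 0.0045, 0.4344]
tool_rot: [-1.563, -0.188, 0.184]
wrist_force: [0.3, 0.3, -3.8]
finger_gap: 0.0426
t 43.05 eef [0.4914 0.0045 0.4344] gap 0.0426 q [ 0.62  0.05 -0.75  1.42  0.03  1.68  0.12] F [ 0.3  0.3 -3.8]
ROW [ -9.2   18.44 -22.8 ] [0.001 0.009 0.002]
```

```bash
python3 -m handwheel '[[[-0.12,0,-0.3,0,0,0,0],[-0.4,0,-1,0,0,0,0],[-0.9,0,-2.2,0,0,0,0],[-1.5,0,-3.8,0,0,0,0],[-2.3,0,-5.7,0,0,0,0],[-3.1,0,-7.6,0,0,0,0],[-3.9,0,-9.5,0,0,0,0],[-4.6,0,-11.4,0,0,0,0]]]';python3 -m handwheel '[[[-0.8,0,-1.9,0,0,0,0],[-1.5,0,-3.8,0,0,0,0],[-2.3,0,-5.7,0,0,0,0],[-3,0,-7.5,0,0,0,0],[-3.6,0,-9,0,0,0,0],[-4.1,0,-10.2,0,0,0,0],[-4.5,0,-11,0,0,0,0],[-4.6,0,-11.4,0,0,0,0]]]'; python3 -m handwheel '[[[0,0,0,0,0,0,0],[0,0,0,0,0,0,0]]]';python3 go.py .4557 -.2389 .25 13; python3 - <<'E'
from h import *
for n in('scene','top','wrist'):
    p=bot.camera_params(n);im,D=bot.capture(n);np.savez(f'pics/{n}8.npz',im=im,D=D,**p);cv2.imwrite(f'pics/{n}8.png',im)
    P=cloud(p,D);hsv=cv2.cvtColor(im,cv2.COLOR_BGR2HSV)
    T=(hsv[...,0]>78)&(hsv[...,0]<100)&(hsv[...,1]>100)&(P[...,2]>.19)&(P[...,2]<.43)&(np.hypot(P[...,0]-.456,P[...,1]+.239)<.08)
    for lo,hi in((.2,.23),(.23,.26),(.26,.29),(.29,.32),(.32,.36)):
        k=P[T&(P[...,2]>lo)&(P[...,2]<hi)]
        if len(k)>8: print(n,lo,len(k),np.percentile(k,2,axis=0).round(3),np.percentile(k,98,axis=0).round(3))
a=cv2.imread('pics/scene8.png')
cv2.imwrite('pics/c8.png',cv2.resize(a[0:220,200:400],None,fx=2.7,fy=2.7))
E
```

```text
time_s: 44.05
eef_pos: [0.4725, -0.1194, 0.4326]
tool_rot: [-1.563, -0.184, 0.184]
wrist_force: [0.2, -0.6, -4.1]
finger_gap: 0.0428
time_s: 45.05
eef_pos: [0.4549, -0.2393, 0.4328]
tool_rot: [-1.563, -0.185, 0.185]
wrist_force: [-0.5, 1.1, -2.4]
finger_gap: 0.0429
time_s: 45.3
eef_pos: [0.4551, -0.2384, 0.4329]
tool_rot: [-1.563, -0.186, 0.186]
wrist_force: [-0.2, 0.1, -2.4]
finger_gap: 0.0429
t 45.3 eef [ 0.4551 -0.2384  0.4329] gap 0.0429 q [ 0.88  0.09 -0.52  1.38  0.04  1.68  0.6 ] F [-0.2  0.1 -2.4]
ROW [ 0.04 18.29 -0.06] [0.   0.01 0.  ]
scene 0.2 150 [ 0.425 -0.23   0.203] [ 0.468 -0.204  0.229]
scene 0.23 162 [ 0.428 -0.22   0.231] [ 0.465 -0.203  0.26 ]
scene 0.26 165 [ 0.427 -0.22   0.261] [ 0.464 -0.203  0.289]
scene 0.29 175 [ 0.428 -0.221  0.29 ] [ 0.465 -0.204  0.32 ]
scene 0.32 366 [ 0.424 -0.257  0.322] [ 0.472 -0.204  0.359]
top 0.23 43 [ 0.427 -0.218  0.232] [ 0.459 -0.203  0.26 ]
top 0.26 44 [ 0.428 -0.217  0.26 ] [ 0.46  -0.204  0.287]
top 0.29 47 [ 0.427 -0.217  0.292] [ 0.459 -0.204  0.319]
top 0.32 136 [ 0.423 -0.229  0.323] [ 0.469 -0.204  0.36 ]
wrist 0.2 63 [ 0.428 -0.217  0.213] [ 0.468 -0.205  0.23 ]
wrist 0.23 134 [ 0.426 -0.222  0.231] [ 0.468 -0.204  0.26 ]
wrist 0.26 168 [ 0.425 -0.222  0.26 ] [ 0.468 -0.205  0.288]
wrist 0.29 225 [ 0.427 -0.218  0.291] [ 0.471 -0.205  0.319]
wrist 0.32 1029 [ 0.424 -0.248  0.323] [ 0.482 -0.205  0.36 ]
```

View pics/c8.png

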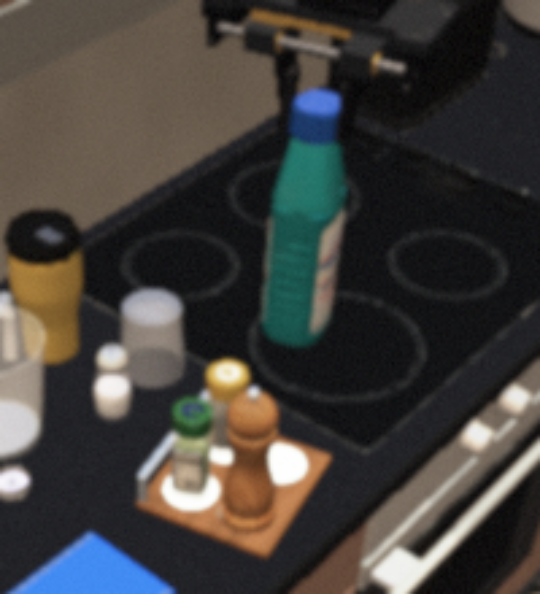

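The bottle hangs upright: its near side stays at y≈−0.204 from z 0.20 to 0.35. The front right disc below is free, so I'll lower it.

```bash
python3 -m handwheel '[[[0.04,2,-0.05,0,0,0,0],[0.04,5,-0.05,0,0,0,0],[0.04,8,-0.05,0,0,0,0],[0.04,11,-0.05,0,0,0,0],[0.04,14,-0.05,0,0,0,0],[0.04,16.5,-0.05,0,0,0,0],[0.04,17.8,-0.05,0,0,0,0],[0.04,17.8,-0.05,0,0,0,0]]]';python3 go.py .4557 -.2389 .2470 13
```

```text
time_s: 46.45
eef_pos: [0.4553, -0.2392, 0.2544]
tool_rot: [-1.562, -0.185, 0.186]
wrist_force: [-0.3, -0.7, -2.5]
finger_gap: 0.043
t 46.45 eef [ 0.4553 -0.2392  0.2544] gap 0.043 q [ 0.89  0.12 -0.53  1.72  0.06  1.32  0.58] F [-0.3 -0.7 -2.5]
ROW [0.05 0.74 0.02] [-0.001  0.009 -0.001]
```

```bash
python3 -m handwheel '[[[0.04,0.3,0.02,0,0,0,0],[0.04,0.5,0.02,0,0,0,0],[0.04,0.6,0.02,0,0,0,0],[0.04,0.6,0.02,0,0,0,0]]]'; python3 -m handwheel '[[[0,0.1,0,0,0,0,0],[0,0.1,0,0,0,0,0]]]';python3 -m handwheel '[[[0,0.08,0,0,0,0,0],[0,0.08,0,0,0,0,0]]]'
```

```text
time_s: 46.95
eef_pos: [0.4558, -0.2391, 0.2489]
tool_rot: [-1.563, -0.185, 0.185]
wrist_force: [-0.1, -0.9, -3.1]
finger_gap: 0.043
time_s: 47.2
eef_pos: [0.4558, -0.2391, 0.2477]
tool_rot: [-1.563, -0.185, 0.185]
wrist_force: [-0.0, -0.2, -3.1]
finger_gap: 0.0427
time_s: 47.45
eef_pos: [0.4558, -0.2391, 0.2469]
tool_rot: [-1.563, -0.185, 0.185]
wrist_force: [0.1, -0.3, -2.5]
finger_gap: 0.043
```

```bash
python3 -m handwheel '[[[0,0.08,0,0,0,0,0],[0,0.08,0,0,0,0,0]]]';python3 -m handwheel '[[[0,0.06,0,0,0,0,0],[0,0.06,0,0,0,0,0]]]'
```

```text
time_s: 47.7
eef_pos: [0.4561, -0.2392, 0.2467]
tool_rot: [-1.564, -0.186, 0.185]
wrist_force: [-0.7, 0.2, 2.9]
finger_gap: 0.0432
time_s: 47.95
eef_pos: [0.4563, -0.2393, 0.2467]
tool_rot: [-1.564, -0.186, 0.184]
wrist_force: [-0.4, -0.1, 7.3]
finger_gap: 0.0432
```

```bash
python3 -m handwheel '[[[0,0,0,0,0,0,1],[0,0,0,0,0,0,1],[0,0,0,0,0,0,1],[0,0,0,0,0,0,1],[0,-3,0,0,0,0,1],[0,-6,0,0,0,0,1],[0,-8.3,0,0,0,0,1],[0,-8.3,0,0,0,0,1]]]'; cat > w9.py <<'E'
from wr import *
p=bot.camera_params('wrist');im,D=bot.capture('wrist');cv2.imwrite('pics/wrist9.png',im);P=cloud(p,D);hsv=cv2.cvtColor(im,cv2.COLOR_BGR2HSV)
B=((hsv[...,0]>103)&(hsv[...,0]<120)&(hsv[...,1]>120)&(hsv[...,2]>100)&(abs(P[...,2]-.247)<.004));print('cap',circ(p,B,.247))
n=(abs(P[...,2]-.155)<.03)&(np.hypot(P[...,0]-.437,P[...,1]+.156)<.035);print('head',circ(p,n,.155))
s=n&(hsv[...,1]<70)&(hsv[...,2]>150);ys,xs=np.nonzero(s);print('stud',plane(p,xs.mean(),ys.mean(),.183))
n=(abs(P[...,2]-.120)<.005)&(np.hypot(P[...,0]-.505,P[...,1]+.148)<.035);print('green',circ(p,n,.122))
n=(abs(P[...,2]-.112)<.005)&(np.hypot(P[...,0]-.5225,P[...,1]+.2245)<.035);print('yel',circ(p,n,.112))
E
python3 w9.py;  python3 -m handwheel '[[[0,-2,-4,0,0,0,1],[0,-3,-9,0,0,0,1],[0,-3,-14,0,0,0,1],[0,-3,-19,0,0,0,1],[0,-3,-24,0,0,0,1],[0,-3,-28,0,0,0,1],[0,-3,-30,0,0,0,1],[0,-3,-30,0,0,0,1]]]'
cat > t9.py <<'E'
from wr import *
p=bot.camera_params('top');D0=np.load('pics/top0.npy');i0=cv2.imread('pics/top0.png');i1,D1=bot.capture('top')
cv2.imwrite('pics/top9.png',i1)
for n,im,D in(('before',i0,D0),('after',i1,D1)):
    P=cloud(p,D);hsv=cv2.cvtColor(im,cv2.COLOR_BGR2HSV)
    f=lambda m:(m.sum(),)+circ(p,m,z)
    z=.247;print(n,'cap',f((abs(P[...,2]-z)<.006)&(np.hypot(P[...,0]-.456,P[...,1]+.239)<.035)))
    z=.155;print(n,'mill',f((P[...,2]>.14)&(P[...,2]<.19)&(np.hypot(P[...,0]-.438,P[...,1]+.157)<.035)))
    z=.122;print(n,'green',f((abs(P[...,2]-z)<.006)&(np.hypot(P[...,0]-.505,P[...,1]+.148)<.035)))
    T=((hsv[...,0]>78)&(hsv[...,0]<100)&(hsv[...,1]>90)&(P[...,2]<.21)&(P[...,1]<-.15)&(P[...,2]>.05)&(P[...,0]<.6)&(P[...,0]>.38));print(n,'teal',T.sum(),np.argwhere(T).mean(0),np.percentile(P[T],[3,97],axis=0).round(4).tolist())
a=[cv2.resize(i[160:245,255:345],(380,360),interpolation=2) for i in(i0,i1)];cv2.imwrite('pics/c9.png',np.hstack(a))
E
python3 t9.py
```

```text
time_s: 48.95
eef_pos: [0.4565, -0.2393, 0.33]
tool_rot: [-1.565, -0.187, 0.183]
wrist_force: [-0.0, -0.4, -0.3]
finger_gap: 0.0867
cap (array([ 0.4564, -0.2401]), 0.0208)
head (array([ 0.4376, -0.1557]), 0.0247)
stud [ 0.43942073 -0.15713389  0.183     ]
green (array([ 0.5059, -0.1492]), 0.0206)
yel (array([ 0.5229, -0.2255]), 0.0227)
time_s: 50.0
eef_pos: [0.5258, -0.5316, 0.3555]
tool_rot: [-1.56, -0.183, 0.186]
wrist_force: [0.7, 0.6, 0.3]
finger_gap: 0.0869
before cap (np.int64(223), array([ 0.4553, -0.2381]), 0.0212)
before mill (np.int64(268), array([ 0.4369, -0.1555]), 0.0249)
before green (np.int64(159), array([ 0.5058, -0.1477]), 0.0206)
before teal 371 [206.4690027  310.50673854] [[0.4256, -0.2638, 0.0682], [0.4706, -0.2036, 0.2065]]
after cap (np.int64(224), array([ 0.4547, -0.2402]), 0.0216)
after mill (np.int64(269), array([ 0.4366, -0.1549]), 0.0252)
after green (np.int64(159), array([ 0.506 , -0.1476]), 0.0205)
after teal 372 [206.08064516 310.75537634] [[0.426, -0.2659, 0.0676], [0.4724, -0.2043, 0.2069]]
```

View pics/c9.png

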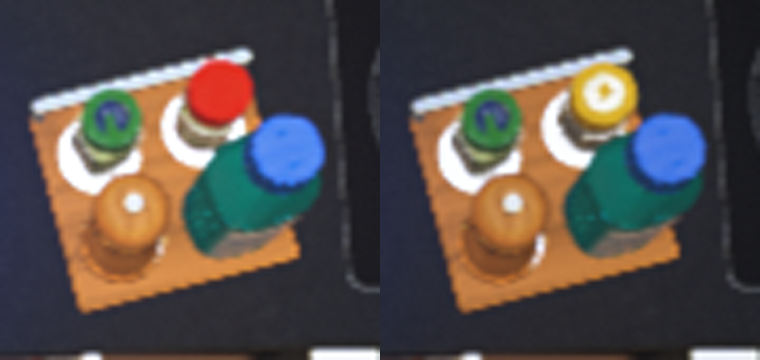

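The before/after crops match: bottle, mill and green jar stand as before, and the yellow jar stands centred where the red one was.

```bash
python3 -m handwheel '[[[0,0,0,0,0,0,1],[0,0,0,0,0,0,1],[0,0,0,0,0,0,1]]]'; python3 -c "
from cell import bot
print(bot.close_job())"
```

```text
time_s: 50.42
eef_pos: [0.5259, -0.5303, 0.3592]
tool_rot: [-1.563, -0.186, 0.185]
wrist_force: [-0.4, -0.2, -0.7]
finger_gap: 0.0867
the job is handed in; nothing more can be done
None
```

I did the job in the order asked and handed it in at 50.4 s of the 141 s allowed, with everything upright and the gripper clear of it all.

- **Mill and bottle:** Bottle then mill were stood on the mat; at the end the mill went back first, then the bottle. Top-camera fits put the mill within about 0.7 mm of its first position and the bottle within about 2 mm; the wrist camera says about 1 mm for the bottle. The wrist's stud reading for the mill moved about 2 mm. The bottle's yaw looks unchanged.
- **Red jar:** The larger one stands about 1 mm from the coaster's centre.
- **Yellow jar:** It stands within about 1 mm of the centre of the right back disc.
- **Green jar:** It has not moved by more than 0.5 mm.

One check disagreed on the way. After I released the bottle on the mat, it stood about 7 mm from where the arm had let go, probably because it had swung slightly in the grip. I re-gripped it at the measured spot, carried it back more slowly, and checked it hung upright before setting it down.

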